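# Close the storage jars and load the packing board

## Robot

A 6-joint arm with a two-finger parallel gripper is mounted at the origin on the work surface. World frame = base frame: x ahead of the robot, y to its left, z up, the work surface at z = 0. Lengths are in m, angles in rad, forces in N, time in s.
With the tool pointing down it reaches from about 0.35 to 0.725 m from the base axis. Payload 4.3 kg.
Tool frame: the origin (TCP) lies midway between the tips of the shut fingers; the grasp point (between the pads) lies 19 mm behind it (pinch_z is the distance from the TCP to the grasp point, in m); z points along the fingers, x is the direction in which the jaws open and shut, and the axes are right-handed (so a half turn about z gives the same grasp; the last joint's range is limited). The gripper opens to 85 mm and grips with 20 to 120 N. Pads are 22 mm wide; open, the fingers measure 114 mm over their backs; the gripper's body (76 mm by 85 mm) begins 54 mm behind the grasp point. The pads swing forward as they close: fully open they stand 13 mm farther back than shut.
Start: joints at [1.209, 0.377, 0.081, 1.274, 0, 1.46], TCP at [0.143, 0.557, 0.231] pointing down, gripper open.
Joint ranges: [-2.72, 2.72], [-0.84, 1.66], [-1.02, 1.22], [-1.77, 2.12], [-1.37, 1.28], [-3.14, 3.14]. Speed limits (rad/s): [2.57, 2.57, 3.14, 3.14, 3.14, 3.14].

## Interface

Orientations are given as a unit quaternion [w, x, y, z].
In Python, from cell import * gives the robot as it stands.
- The arm moves only by the shell command python3 -m jog 'ROWS' [FORCE]. ROWS is JSON, a list of rows, each a list of 7 numbers: the turn, a rotation vector about the world's x, y, z in rad, then the shift along the world's x, y, z in mm, then the closure, from 0 (fully open) to 1 (shut). In form: [[rx, ry, rz, tx, ty, tz, hand], ...]. A call has 1 to 20 rows; each row is the pose to reach, as a shift and turn from the pose measured when the call began; what a row does not reach only later rows make up. A row lasts 1/12 s, in which the tool goes at most 41.7 mm and 7.16 degrees, less where a joint would pass 70% of its speed; a pose out of reach is approached as far as the arm can. A call with a gripper value outside its range is refused whole. The fingers move at their own pace and stop on an object; FORCE is the grip in N (left out, the last holds). Time passes only in rows, so rows that repeat a pose let the fingers close. It gives the time, the measured TCP pose, the force and the opening at its end, in the units of the state.
- state(): the state, without advancing time (a new reading comes with each control period).
- capture(name): name is "side" or "top"; returns a dict with "color" (400x640x3 uint8, blue, green, red), "range_z" (400x640 float32, m along the optical axis (not along the pixel's ray), 0 where there is no reading), "fx", "fy", "cx", "cy" (pixels), "dist_coeffs" ([k1, k2, p1, p2, k3] as OpenCV has them; the pictures are not rectified), "extrinsics" (4x4, takes a point from camera to world coordinates). Camera axes: x right, y down, z forward; pixel columns grow to the right and rows downward; lengths in m; the calibration is good to about 2 mm. A picture is of the moment at which its call begins.
- job_done(): hands the job in, once; it reports no verdict.
Trained networks look in the newest picture that a camera, given by its name, has taken for a name from the list of things; names that differ only in an ending like _2 or _b are one class to them, and where a whole thing is asked for, a point or a joint stands for the part that bears it (a point fixed in the world has none). Each returns a list of dicts, best first, with "confidence" (0 to 1); they miss things now and then, are a little off and sometimes report something else, mostly with a low value. They report only what shows in the picture. A call takes as long as a camera call. They do not tell look-alikes from the thing itself.
- masks_of(camera, thing): "pixels" (400x640 bool, what is visible of it).
- pinpoint(camera, thing): "point" ([x, y, z] in m, in world coordinates, good to about 4 mm: a listed point, or the origin of a listed thing).
The state is a dict: "time": time; "qpos": joint angles; "qd": joint speeds; "effort": joint torques, N m; "tcp_pos": TCP position; "orientation": TCP orientation; "force": force on the tool from outside, world axes, zero at the start; "wrist_torque": the same for the moment, N m; "gripper_width": finger opening in m.
Only numpy, scipy, OpenCV 4.12 (cv2) and the standard library are available. Lean on these libraries where they do the work, as an engineer would, in place of code of your own. Each camera call takes 0.05 s, during which the arm holds its last target. There are 200 camera calls.

## Task

Get this donated kitchen set ready to be carried to the van: put a lid on every filled jar on the table (any lid fits; turn it back until the thread drops in, then screw it forward fully home) and stand the closed jars in the rack on the packing board, one to a cell. The carton of crockery is too wide to grip: push it up against the metal-edged side of the board that it stands beside and tip it over that edge, so that it lies flat on its broad side on the board, in the clear bay in front of the rack. Leave a spare lid, if there is one, and do not disturb the blue mug, green tumbler, white pot and spatula.

Things in the scene. Friction and masses are not known exactly. Their poses are not given: they have to be found in the camera images.
- jar_a: Yellow-filled clear storage jar, loose, 0.3 to 0.55 kg; may be absent. Origin at the centre of its underside, z up. Body 60 mm across up to 78 mm, shoulder to 86 mm, neck 43 mm across, tapering to 37 mm at the rim, 112 mm high. Neck with a coarse right-handed three-start thread, 54 mm over its ribs: see rim_a, rim_b.
- jar_b: Brick-red-filled clear storage jar, loose, 0.3 to 0.55 kg; may be absent. Origin at the centre of its underside, z up. Body 60 mm across up to 78 mm, shoulder to 86 mm, neck 43 mm across, tapering to 37 mm at the rim, 112 mm high. Neck with a coarse right-handed three-start thread, 54 mm over its ribs: see rim_a, rim_b.
- jar_c: Green-filled clear storage jar, loose, 0.3 to 0.55 kg; may be absent. Origin at the centre of its underside, z up. Body 60 mm across up to 78 mm, shoulder to 86 mm, neck 43 mm across, tapering to 37 mm at the rim, 112 mm high. Neck with a coarse right-handed three-start thread, 54 mm over its ribs: see rim_a, rim_b.
- rim_a (a point): Centre of jar_a's rim, axes as the jar's. Thread of every jar: three ribs, 3 mm thick; their upper ends stand at 0, 120, 240 degrees counter-clockwise from the jar's x axis (from above), 102 mm high; from there each runs down clockwise for 180 degrees, falling 7.5 mm per 120 degrees.
- rim_b (a point): Centre of jar_b's rim. On every jar an upright stop bead stands 36 degrees counter-clockwise of each rib's upper end, on the rib below: a lid's lug can enter the thread only in the gap between rib end and bead, so a lid riding on the ribs jams at the beads if turned forward (clockwise) and drops if turned back.
- lid_a: Red screw lid, loose, 35 g, 62 mm across, 24 mm high, lying open side down; origin at the centre of its open lower rim, z up. Inside, at the bottom of its skirt, three lugs (3.2 mm thick) at 0, 120 and 240 degrees from its x axis, marked by three bars on its top. Any lid fits any jar.
- lid_b: Blue screw lid, loose, 35 g, 62 mm across, 24 mm high, lying open side down; origin at the centre of its open lower rim, z up. Inside, at the bottom of its skirt, three lugs (3.2 mm thick) at 0, 120 and 240 degrees from its x axis, marked by three bars on its top. Any lid fits any jar.
- lid_c: White (red bars) screw lid, loose, 35 g, 62 mm across, 24 mm high, lying open side down; origin at the centre of its open lower rim, z up. Inside, at the bottom of its skirt, three lugs (3.2 mm thick) at 0, 120 and 240 degrees from its x axis, marked by three bars on its top. Any lid fits any jar.
- top_a (a point): Centre of lid_a's top, 24 mm above its origin. Set on a jar at random any lid rides on the ribs, its origin 97 to 103 mm above the jar's. Turned back (counter-clockwise, up to 95 degrees, rising 1 mm per 16) its lugs fall off the rib ends into the gaps, to 95 to 97 mm, and then meet the beads. A gripped lid drops only when let go or let down. A jar may turn along with a lid that is pressed.
- top_b (a point): Centre of lid_b's top. From the gaps any lid screws forward (clockwise), sinking 1 mm per 16 degrees: it meets the rim after 55 to 80 degrees and is tight some 20 degrees later. Home, its origin is 92 mm above the jar's, its top 116 mm. A closed jar may be lifted by its lid, which has 1.3 mm of play until tight.
- carton: Brown taped carton, 120 mm (its x) by 90 mm (its y) by 150 mm high, 0.5 to 0.9 kg, loose, standing beside the board's -y edge, origin at the centre of its underside. It slides when pushed low (35 mm up) and tips over the board's edge when pushed at 115 mm height: once pushed about 60 mm there it falls onto the board by itself.
- carton_mid (a point): Centre of the carton, 75 mm above its underside. With the carton lying on the board it is 63 mm above the table.
- board: Fixed packing board of 18 mm plywood, 300 mm (its x, away from the robot) by 250 mm (its y), metal-edged; origin at the centre of its underside. Along its far side (+x) stands a wooden rack of three square cells in a row along y, walls 5 mm thick and 40 mm high above the deck; the near part of the deck is the clear bay, with a dark slot (a marking only) near its +y edge.
- rack (a point): Centre of the floor of the rack's middle cell, at deck level (18 mm above the table); axes as the board's. The other two cells are 78 mm to either side along y; each is 73 mm square inside.
- edge (a point): Point on the top of the board's -y edge, 18 mm above the table, at the middle of the bay: the edge over which the carton is tipped. Edge along the board's x, tip towards its +y.
- bay (a point): Point on the deck under the middle of a carton that has been tipped over the edge at the middle of the bay; axes as the board's.
- tumbler: Bystander: green tumbler, 72 mm across, 90 mm tall.
- mug: Bystander: blue mug, 80 mm across, 90 mm tall.
- spatula: Bystander: spatula lying near the robot.
- salt_pot: Bystander: white pot with grey cap, 44 mm across, 75 mm tall.
There are look-alikes about, which are no part of the job. There is more than one size of the lid_a; the one meant has the size given above.

How it is judged:
By the outcome, as a careful person would: the job done as asked, in the order asked, and still so for the second after the job is handed in, with the robot touching nothing.
Of jar_a, jar_b, jar_c only 2 to 3 are there at a start; the rules pass over those that are not, and their reading is None.
At some moment in a run one of carton, lid_a, lid_b, lid_c may be knocked a few centimetres aside while the robot is not near it.
It also fails if it takes over 210 s, if anything falls off the work surface, if the arm or the gripper's body presses on something with over 40 N, if the wrist force passes 120 N, or if a joint passes its speed limit or range.

## Working session

There is one attempt and no reset: what is moved stays moved. The work goes in short steps, Python scripts to look and compute and a shell command to move; the robot and the scene stay as the last step left them, time stands still between calls to the robot, and variables do not carry over. Pictures are saved under pics/ and viewed, about 12 in all and at most 16, crops included, and the job is handed in when it is done.

```bash
ls; mkdir -p pics; cat > h.py <<'E'
from cell import *
import numpy as np, cv2
def shot(cam,name=None):
    c=capture(cam)
    if name: cv2.imwrite('pics/'+name+'.png',c['color'])
    return c
def world(c,u,v,z=None):
    """pixel -> world, by range (z None) or on the plane z"""
    K=np.array([[c['fx'],0,c['cx']],[0,c['fy'],c['cy']],[0,0,1.]])
    p=cv2.undistortPoints(np.array([[[u,v]]],float),K,np.array(c['dist_coeffs'],float))[0,0]
    E=np.array(c['extrinsics']);r=E[:3,:3]@np.array([p[0],p[1],1.])
    k=c['range_z'][int(round(v)),int(round(u))] if z is None else (z-E[2,3])/r[2]
    return E[:3,3]+k*r
def cloud(c):
    K=np.array([[c['fx'],0,c['cx']],[0,c['fy'],c['cy']],[0,0,1.]])
    v,u=np.mgrid[:400,:640]
    p=cv2.undistortPoints(np.stack([u,v],-1).reshape(-1,1,2).astype(float),K,np.array(c['dist_coeffs'],float))[:,0]
    E=np.array(c['extrinsics']);r=np.c_[p,np.ones(len(p))]*c['range_z'].reshape(-1,1)
    P=(r@E[:3,:3].T+E[:3,3]).reshape(400,640,3);P[c['range_z']<=0]=np.nan
    return P
E
python3 - <<'E'
from h import *
a=shot('top','top0');b=shot('side','side0')
print(state())
for c in (a,b): print(np.round(c['extrinsics'],3).tolist(),c['fx'])
for cam in ('top','side'):
  for t in ['jar_a','rim_a','lid_a','top_a','carton','carton_mid','board','rack','edge','bay','mug','tumbler','salt_pot','spatula']:
    print(cam,t,[(np.round(d['point'],3).tolist(),round(d['confidence'],2)) for d in pinpoint(cam,t)])
E
```

```text
pics
{'time': 0.1, 'qpos': array([ 1.20872735e+00,  3.77990375e-01,  7.97725783e-02,  1.27438146e+00,
       -3.73386009e-06,  1.46050302e+00]), 'qd': array([-0.00197699, -0.00310005,  0.00332772, -0.0001456 ,  0.00091105,
        0.00012465]), 'effort': array([ 1.77758862e-03, -4.64692855e+01,  2.70583069e+01,  1.19306491e-02,
       -4.04182049e-05,  5.71056759e-06]), 'tcp_pos': array([0.14303306, 0.55633264, 0.23045915]), 'orientation': array([ 4.72175246e-04,  7.90292041e-01,  6.12729694e-01, -7.67915978e-04]), 'force': array([-0.87193307,  1.4947172 , -0.43926447]), 'wrist_torque': array([-0.00819257,  0.02864407,  0.01934196]), 'gripper_width': 0.08548931908199253}
[[0.009, -0.981, 0.193, 0.317], [-1.0, -0.007, 0.013, -0.085], [-0.012, -0.193, -0.981, 1.127], [0.0, 0.0, 0.0, 1.0]] 377.1630280281741
[[0.75, -0.411, 0.519, -0.149], [-0.662, -0.446, 0.603, -0.82], [-0.017, -0.795, -0.606, 0.868], [0.0, 0.0, 0.0, 1.0]] 499.54529857848104
top jar_a [([0.448, 0.347, -0.003], 0.93), ([0.585, -0.386, 0.0], 0.82), ([0.583, 0.377, -0.001], 0.67)]
top rim_a [([0.445, 0.343, 0.115], 0.95),
[... 1469 characters left out ...]
107, -0.004], 0.76)]
side carton_mid [([0.501, -0.106, 0.073], 0.62)]
side board [([0.558, 0.113, -0.003], 0.95)]
side rack [([0.662, 0.127, 0.015], 0.78), ([0.452, -0.403, 0.002], 0.64), ([0.432, -0.306, -0.002], 0.35), ([0.503, -0.108, 0.071], 0.26)]
side edge [([0.51, -0.019, 0.019], 0.58), ([0.435, -0.306, -0.001], 0.41)]
side bay [([0.505, 0.044, 0.018], 0.58)]
side mug [([0.69, -0.156, 0.001], 0.6), ([0.585, 0.378, 0.001], 0.59)]
side tumbler [([0.695, -0.262, 0.0], 0.79), ([0.585, -0.386, 0.005], 0.58)]
side salt_pot [([0.588, -0.382, 0.113], 0.74), ([0.504, 0.044, 0.02], 0.62), ([0.339, 0.27, -0.001], 0.61), ([0.664, 0.13, 0.013], 0.24)]
side spatula [([0.307, -0.296, -0.001], 0.98)]
```

View pics/top0.png

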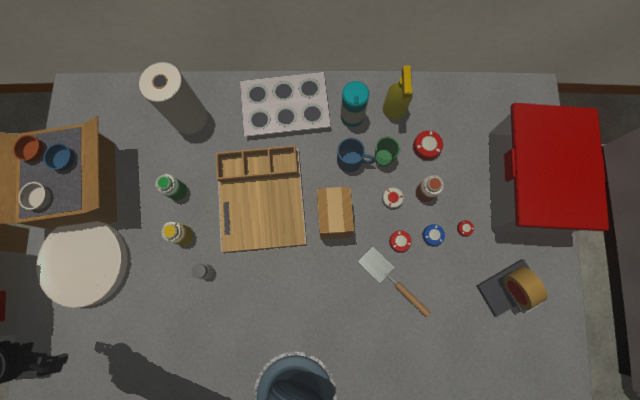

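View pics/side0.png

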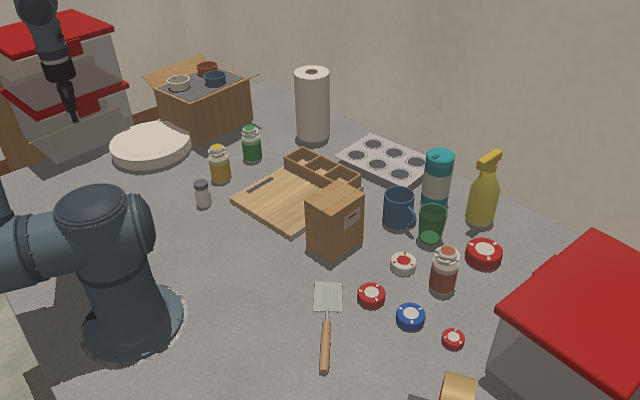

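The top view shows yellow jar (174,233), green jar (168,186) and red jar (432,187). The lids are white (393,197), red (400,241) and blue (433,235). The carton is at (336,210), left of it the board. Lid look-alikes are the red one at (428,145), which looks too big, and the red one at (466,228), which looks too small. I'll check sizes by depth and take one close crop.

```bash
cat >> h.py <<'E'
def circ(P,x,y,z0,z1,R=.06):
    m=(np.hypot(P[...,0]-x,P[...,1]-y)<R)&(P[...,2]>z0)&(P[...,2]<z1)
    q=P[m]
    if len(q)<8: return None
    c,r=cv2.minEnclosingCircle(q[:,:2].astype(np.float32)*1000)
    return np.round(c,1),round(r,1),np.round(1000*np.percentile(q[:,2],[10,50,90]),1),len(q)
def box(P,x,y,z0,z1,R):
    m=(np.abs(P[...,0]-x)<R)&(np.abs(P[...,1]-y)<R)&(P[...,2]>z0)&(P[...,2]<z1)
    return cv2.minAreaRect(P[m][:,:2].astype(np.float32)*1000),m.sum()
E
python3 - <<'E'
from h import *
t=capture('top');s=capture('side')
for n,c in(('top',t),('side',s)):
  P=cloud(c)
  for k,x,y in(('red',.433,-.305),('blue',.455,-.405),('white',.565,-.284),('bigred',.731,-.397),('smallred',.476,-.5)): print(n,k,circ(P,x,y,.018,.035,.045))
  for k,x,y in(('ja',.447,.346),('jb',.586,-.387),('jc',.584,.377)): print(n,k,circ(P,x,y,.105,.125,.045),circ(P,x,y,.07,.09,.045))
  print('carton',box(P,.503,-.11,.14,.16,.1),'board',box(P,.47,.12,.012,.024,.18),'rackwalls',box(P,.66,.125,.05,.065,.15))
a=cv2.resize(t['color'][120:260,360:490],None,fx=4.2,fy=4.2,interpolation=cv2.INTER_CUBIC)[:585]
b=cv2.resize(t['color'][165:255,140:205],None,fx=3.8,fy=3.8,interpolation=cv2.INTER_CUBIC)
o=np.zeros((590,800,3),np.uint8);o[:a.shape[0],:a.shape[1]]=a;o[:b.shape[0],-b.shape[1]:]=b
b=cv2.resize(s['color'][115:190,200:270],None,fx=3.3,fy=3.3,interpolation=cv2.INTER_CUBIC);o[-b.shape[0]:,-b.shape[1]:]=b
cv2.imwrite('pics/crop1.png',o)
E
```

```text
top red (array([ 434.1, -304.9]), 31.8, array([21.6, 24.1, 26.9]), 352)
top blue (array([ 452.9, -402.5]), 31.6, array([21.4, 24.3, 26.6]), 356)
top white (array([ 565.5, -284.5]), 32.2, array([21.2, 24.1, 26.6]), 335)
top bigred (array([ 731.3, -396.8]), 44.5, array([29.1, 33. , 34.6]), 450)
top smallred (array([ 474.7, -501.6]), 23.0, array([18.4, 19.3, 21.5]), 93)
top ja (array([444.5, 347.5]), 23.5, array([108.4, 111.1, 114.1]), 194) (array([446. , 344.4]), 29.5, array([73.6, 78.9, 82.1]), 91)
top jb (array([ 584.5, -385.1]), 26.9, array([108.4, 112.3, 114.3]), 191) (array([ 584.6, -384.3]), 30.2, array([74.3, 79.9, 83.9]), 80)
top jc (array([582.7, 375.8]), 24.8, array([108. , 111.4, 113.9]), 179) (array([584.8, 374.1]), 29.8, array([72.5, 78.8, 83.3]), 101)
carton (((502.2955017089844, -108.20071411132812), (120.90081024169922, 90.10292053222656), 3.968498468399048), np.int64(1539)) board (((483.7478332519531, 120.96100616455078), (332.40972900390625, 289.0939636230469), 0.06286990642547607), np.int64(6124)) rackwalls (((662.310791015625, 126.17069244384766), (85.49494171142578
[... 522 characters left out ...]
340.4]), 29.6, array([72.6, 80.8, 85.7]), 138)
side jb (array([ 580.2, -391.7]), 25.7, array([107.6, 113. , 115.3]), 243) (array([ 582.3, -389.1]), 30.7, array([72.6, 80.6, 85.7]), 242)
side jc (array([578.3, 372.8]), 23.7, array([107.6, 111.4, 114.4]), 91) (array([578.1, 369.6]), 29.4, array([72.5, 80.3, 86. ]), 129)
carton (((499.43304443359375, -108.49969482421875), (124.83267974853516, 94.60429382324219), 4.153039932250977), np.int64(1347)) board (((495.5367736816406, 162.60203552246094), (271.7688293457031, 330.6014709472656), 20.008590698242188), np.int64(3448)) rackwalls (((660.1443481445312, 124.71762084960938), (92.08301544189453, 245.22314453125), 6.384585380554199), np.int64(645))
```

View pics/crop1.png

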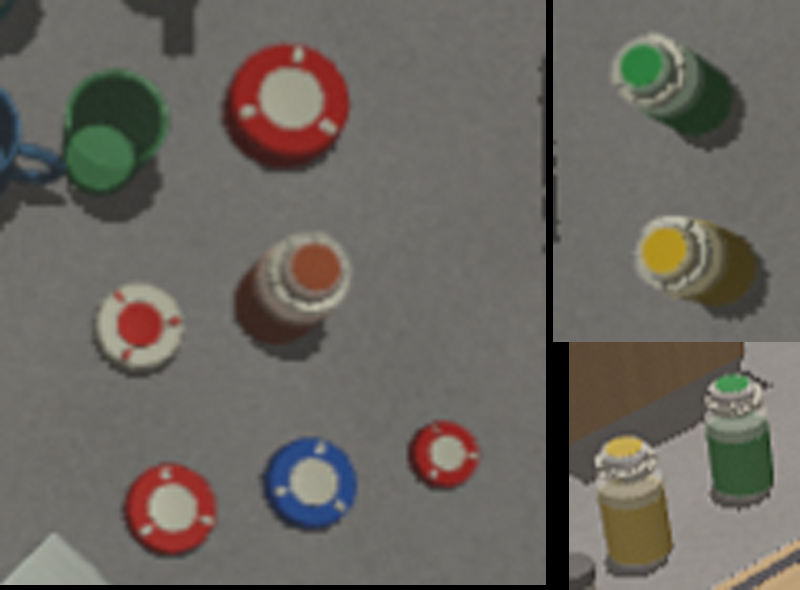

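All three jars are filled and open. The right red lid is the 62 mm one at (400,241); (428,145) is about 89 mm and (466,228) about 46 mm, so both are out. First step: go to the white lid for the red jar.

```bash
python3 -m jog '[[0,0,-0.1,64,-76,0,0],[0,0,-0.1,128,-152,0,0],[0,0,-0.2,180,-210,0,0],[0,0,-0.2,205,-240,0,0],[0,0,-0.3,230,-270,0,0],[0,0,-0.3,257,-306,0,0],[0,0,-0.4,257,-306,0,0],[0,0,-0.5,290,-340,0,0],[0,0,-0.5,310,-370,0,0],[0,0,-0.6,330,-410,0,0],[0,0,-0.7,340,-450,0,0],[0,0,-0.8,350,-490,0,0],[0,0,-0.9,360,-530,0,0],[0,0,-1,370,-570,0,0],[0,0,-1,380,-610,0,0],[0,0,-1,390,-650,0,0],[0,0,-1,400,-690,0,0],[0,0,-1,410,-730,0,0],[0,0,-1,415,-770,0,0],[0,0,-1,421,-800,0,0]]'
```

```text
time: 3.27
tcp_pos: [0.5448, -0.1581, 0.2314]
orientation: [0.0, 0.987, 0.159, 0.0]
force: [0.8, 0.2, 0.4]
gripper_width: 0.0857
```

```bash
python3 -m jog '[[0,0,-0.1,8,-40,0,0],[0,0,-0.2,14,-80,0,0],[0,0,-0.3,20,-120,0,0],[0,0,-0.32,20,-127,0,0],[0,0,-0.32,20,-127,-40,0],[0,0,-0.32,20,-127,-80,0],[0,0,-0.32,20,-127,-120,0],[0,0,-0.32,20,-127,-160,0],[0,0,-0.32,20,-127,-190,0],[0,0,-0.32,20,-127,-190,0],[0,0,-0.32,20,-127,-190,0]]'
python3 - <<'E'
from h import *
s=state();q=s['orientation'];print(np.round(s['tcp_pos'],4),np.degrees(2*np.arctan2(q[2],q[1])),np.round(s['qpos'],2))
P=cloud(shot('top','lidtop'))
print(circ(P,.565,-.284,.018,.030,.036))
E
```

```text
time: 4.18
tcp_pos: [0.563, -0.2837, 0.04]
orientation: [-0.001, 1.0, -0.0, -0.002]
force: [0.3, -0.3, 1.4]
gripper_width: 0.0856
[ 0.563  -0.2837  0.04  ] -0.045329204379479786 [-0.57  0.6  -0.06  0.91  0.    1.  ]
None
```

```bash
python3 -m jog '[[0,0,0,1,-1,-20,0],[0,0,0,1,-1,-39,0],[0,0,0,1,-1,-39,0],[0,0,0,1,-1,-39,0],[0,0,0,1,-1,-39,0.1],[0,0,0,1,-1,-39,0.2],[0,0,0,1,-1,-39,0.5],[0,0,0,1,-1,-39,1],[0,0,0,1,-1,-39,1],[0,0,0,1,-1,-39,1],[0,0,0,1,-1,-39,1],[0,0,0,1,-1,-39,1]]' 50
```

```text
time: 5.23
tcp_pos: [0.5676, -0.287, 0.0065]
orientation: [0.001, 1.0, -0.0, 0.002]
force: [-2.5, 0.6, 10.1]
gripper_width: 0.0611
```

```bash
python3 -m jog '[[0,0,0,-3,0,20,1],[0,0,0,-3,0,60,1],[0,0,0,-3,0,100,1],[0,0,0,-3,0,140,1],[0,0,0,-3,0,154,1],[0,0,0,-3,0,154,1],[0,0,0,-3,0,154,1]]'
python3 - <<'E'
from h import *
s=state();print(np.round(s['tcp_pos'],4),np.round(s['force'],1),s['gripper_width'])
t=shot('top');d=shot('side')
for n,c in(('top',t),('side',d)):
  P=cloud(c);x,y,z=s['tcp_pos']
  print(n,circ(P,x,y,z+.008,z+.024,.045),circ(P,.585,-.386,.105,.120,.03),circ(P,.584,-.386,.073,.09,.033))
o=np.hstack([cv2.resize(t['color'][140:260,340:490],None,fx=2.6,fy=2.6,interpolation=cv2.INTER_CUBIC),cv2.resize(d['color'][160:280,370:520],None,fx=2.6,fy=2.6,interpolation=cv2.INTER_CUBIC)])
cv2.imwrite('pics/hold1.png',o)
for cam in('top','side'): print([(np.round(q['point'],3),round(q['confidence'],2)) for q in pinpoint(cam,'rim_b')],[(np.round(q['point'],3),round(q['confidence'],2)) for q in pinpoint(cam,'lid_c')])
E
```

```text
time: 5.82
tcp_pos: [0.5657, -0.2876, 0.1626]
orientation: [0.002, 1.0, -0.0, 0.004]
force: [-0.4, -0.8, -0.8]
gripper_width: 0.0607
[ 0.5657 -0.2876  0.1626] [-0.4 -0.8 -0.8] 0.06071752339085073
top None None None
side (array([ 564.7, -288. ]), 43.6, array([175.1, 179.2, 181.8]), 357) (array([ 584.1, -386.7]), 25.4, array([107.5, 113. , 115.1]), 244) (array([ 581.9, -388.8]), 30.4, array([75.4, 81. , 85.9]), 212)
[] [(array([ 0.479, -0.5  ,  0.005]), 0.69), (array([ 0.455, -0.404, -0.   ]), 0.64), (array([ 0.583,  0.378, -0.003]), 0.45)]
[(array([ 0.586, -0.383,  0.115]), 0.76), (array([0.447, 0.346, 0.115]), 0.7)] [(array([ 0.432, -0.304, -0.   ]), 0.69), (array([ 0.56 , -0.285,  0.15 ]), 0.6), (array([ 0.452, -0.406,  0.001]), 0.59), (array([ 0.474, -0.499, -0.   ]), 0.56)]
```

View pics/hold1.png

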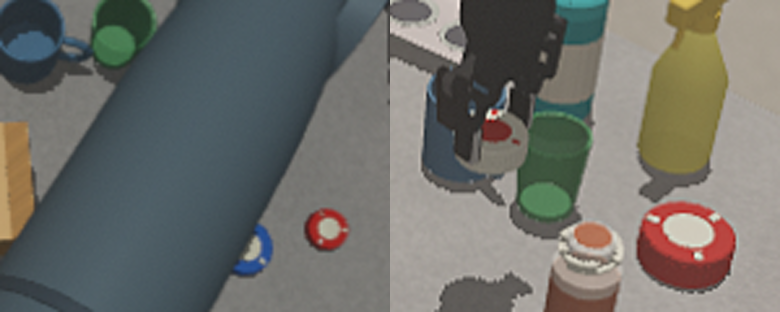

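```bash
python3 -m jog '[[0,0,0,6,-33,0,1],[0,0,0,12,-66,0,1],[0,0,0,18.5,-99,0,1],[0,0,0,18.5,-99,0,1],[0,0,0,18.5,-99,0,1],[0,0,0,18.5,-99,-20,1],[0,0,0,18.5,-99,-40,1],[0,0,0,18.5,-99,-50,1],[0,0,0,18.5,-99,-50,1],[0,0,0,18.5,-99,-55,1],[0,0,0,18.5,-99,-60,1],[0,0,0,18.5,-99,-60,1]]'
```

```text
time: 7.12
tcp_pos: [0.584, -0.3864, 0.1049]
orientation: [0.003, 1.0, -0.0, 0.004]
force: [-3.9, 2.8, 21.2]
gripper_width: 0.0608
```

```bash
python3 -m jog '[[0,0,0.1,0,0,0,1],[0,0,0.2,0,0,0,1],[0,0,0.3,0,0,0,1],[0,0,0.4,0,0,0,1],[0,0,0.5,0,0,0,1],[0,0,0.6,0,0,0,1],[0,0,0.7,0,0,0,1],[0,0,0.8,0,0,0,1]]'; python3 -m jog '[[0,0,0.1,0,0,0,1],[0,0,0.2,0,0,0,1],[0,0,0.3,0,0,0,1],[0,0,0.4,0,0,0,1],[0,0,0.5,0,0,0,1],[0,0,0.6,0,0,0,1],[0,0,0.7,0,0,0,1],[0,0,0.8,0,0,0,1],[0,0,0.9,0,0,0,1],[0,0,0.9,0,0,0,1]]'
python3 -c "
from h import *
s=state();print(s['wrist_torque'],s['qpos'].round(2),s['force'])"
```

```text
time: 7.78
tcp_pos: [0.5843, -0.3856, 0.106]
orientation: [0.002, 0.92, 0.392, 0.005]
force: [-1.1, 0.2, 2.3]
gripper_width: 0.0608
time: 8.62
tcp_pos: [0.5847, -0.3849, 0.1069]
orientation: [-0.0, 0.657, 0.754, 0.005]
force: [-0.1, 0.7, 3.0]
gripper_width: 0.0604
[ 0.02204561  0.05350642 -0.01794006] [-0.68  0.69  0.27  1.16  0.01 -0.81] [-0.11252945  0.70831385  2.97554097]
```

```bash
python3 -m jog '[[0,0,0,0,0,-2,1],[0,0,0,0,0,-3,1],[0,0,0,0,0,-4,1],[0,0,0,0,0,-4,1]]'; python3 -m jog '[[0,0,0,0,0,-1,1],[0,0,0,0,0,-2,1],[0,0,0,0,0,-2,1],[0,0,0,0,0,-2,1]]'
```

```text
time: 8.95
tcp_pos: [0.5856, -0.3849, 0.1059]
orientation: [0.001, 0.658, 0.753, 0.006]
force: [-2.6, 2.1, 12.5]
gripper_width: 0.0601
time: 9.28
tcp_pos: [0.5865, -0.3848, 0.1061]
orientation: [0.003, 0.659, 0.753, 0.006]
force: [-1.0, 1.1, 8.6]
gripper_width: 0.0605
```

```bash
python3 -m jog '[[0,0,0,0,0,0,0.5],[0,0,0,0,0,0,0],[0,0,0,0,0,0,0],[0,0,0,0,0,0,0],[0,0,0,0,0,30,0],[0,0,0,0,0,60,0],[0,0,0,0,0,60,0]]'
python3 - <<'E'
from h import *
d=shot('side');P=cloud(d);print(circ(P,.584,-.386,.105,.135,.04),state()['tcp_pos'])
cv2.imwrite('pics/lid1.png',cv2.resize(d['color'][200:310,390:500],None,fx=4.5,fy=4.5,interpolation=cv2.INTER_CUBIC))
E
```

```text
time: 9.87
tcp_pos: [0.5887, -0.3864, 0.1721]
orientation: [0.007, 0.659, 0.752, 0.006]
force: [1.1, -1.3, 1.6]
gripper_width: 0.0853
(array([ 582.9, -386. ]), 32.5, array([111.2, 124.8, 127.1]), 618) [ 0.58846343 -0.38619004  0.16978902]
```

View pics/lid1.png

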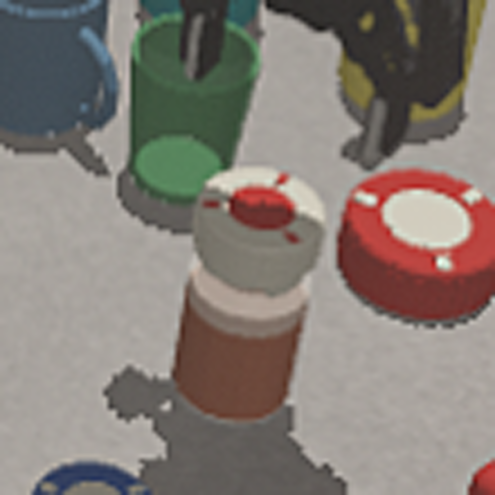

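```bash
cat >> h.py <<'E'
def lidtop(P,x,y,z=.124,tol=.012,R=.036):
    m=(np.hypot(P[...,0]-x,P[...,1]-y)<R)&(np.abs(P[...,2]-z)<tol);q=P[m]
    for _ in range(5):
        c=q.mean(0);A=np.c_[q-c][:, :2];A=np.c_[A,np.ones(len(A))];k=np.linalg.lstsq(A,q[:,2],rcond=None)[0]
        r=q[:,2]-A@k;q=q[np.abs(r)<max(.0025,1.5*r.std())]
    cc,rr=cv2.minEnclosingCircle(q[:,:2].astype(np.float32)*1000)
    return 'ctr',np.round(cc,1),'r',round(rr,1),'z',round(k[2]*1000,1),'tilt deg',np.round(np.degrees(k[:2]),1),len(q)
E
python3 - <<'E'
from h import *
t,d=shot('top'),shot('side')
print(lidtop(cloud(d),.584,-.386));P=cloud(d);
for a in ((.433,-.305),(.453,-.404)): print('ref',lidtop(P,*a,z=.024,tol=.006))
E
```

```text
('ctr', array([ 584.1, -386.8]), 'r', 31.8, 'z', np.float64(125.3), 'tilt deg', array([0.6, 0.6]), 379)
ref ('ctr', array([ 431.5, -305.4]), 'r', 31.4, 'z', np.float64(25.4), 'tilt deg', array([0.5, 0.6]), 403)
ref ('ctr', array([ 450.6, -405.2]), 'r', 31.9, 'z', np.float64(24.9), 'tilt deg', array([0.6, 1.2]), 462)
```

```bash
python3 -m jog '[[0,0,0,-3,1,-30,0],[0,0,0,-3,1,-55,0],[0,0,0,-3,1,-62,0],[0,0,0,-3,1,-62,0],[0,0,0,-3,1,-62,0],[0,0,0,-3,1,-62,0.2],[0,0,0,-3,1,-62,0.4],[0,0,0,-3,1,-62,1],[0,0,0,-3,1,-62,1],[0,0,0,-3,1,-62,1],[0,0,0,-3,1,-62,1]]'; python3 -m jog '[[0,0,0.1,0,0,0,1],[0,0,0.2,0,0,0.5,1],[0,0,0.3,0,0,0.8,1],[0,0,0.3,0,0,0.8,1]]';python3 -m jog '[[0,0,0.1,0,0,0.2,1],[0,0,0.2,0,0,0.5,1],[0,0,0.3,0,0,0.8,1],[0,0,0.3,0,0,0.8,1]]'
```

```text
time: 10.93
tcp_pos: [0.5849, -0.3848, 0.1063]
orientation: [0.005, 0.659, 0.752, 0.006]
force: [-0.4, -0.3, 6.0]
gripper_width: 0.0604
time: 11.27
tcp_pos: [0.5852, -0.385, 0.1076]
orientation: [0.005, 0.538, 0.843, 0.007]
force: [0.6, 0.3, -0.5]
gripper_width: 0.0606
time: 11.6
tcp_pos: [0.5854, -0.3852, 0.1087]
orientation: [0.004, 0.407, 0.914, 0.007]
force: [0.0, 0.8, 0.5]
gripper_width: 0.0607
```

```bash
python3 -m jog '[[0,0,0.1,0,0,0.3,1],[0,0,0.2,0,0,0.3,1],[0,0,0.3,0,0,0,1],[0,0,0.3,0,0,-1,1]]';python3 -m jog '[[0,0,0,0,0,-1,1],[0,0,0,0,0,-2,1],[0,0,0.05,0,0,-2,1],[0,0,0.1,0,0,-2,1]]'
```

```text
time: 11.93
tcp_pos: [0.5855, -0.3853, 0.1079]
orientation: [0.003, 0.267, 0.964, 0.008]
force: [-0.1, -0.4, -0.4]
gripper_width: 0.0606
time: 12.27
tcp_pos: [0.5854, -0.3852, 0.1056]
orientation: [0.002, 0.218, 0.976, 0.008]
force: [-0.7, -0.6, -0.2]
gripper_width: 0.0608
```

```bash
python3 -m jog '[[0,0,0,0,0,-1,1],[0,0,0,0,0,-2,1],[0,0,0,0,0,-3,1],[0,0,0,0,0,-3,1]]';python3 -m jog '[[0,0,0,0,0,-1,1],[0,0,0,0,0,-2,1],[0,0,0,0,0,-2,1],[0,0,0,0,0,-2,1]]'; python3 -c "
from h import *
print(state()['qpos'].round(2))"
```

```text
time: 12.6
tcp_pos: [0.5853, -0.3852, 0.1026]
orientation: [0.002, 0.219, 0.976, 0.008]
force: [-0.6, -0.2, 0.6]
gripper_width: 0.0608
time: 12.93
tcp_pos: [0.5856, -0.3853, 0.1023]
orientation: [0.003, 0.22, 0.976, 0.007]
force: [-1.6, 1.5, 7.6]
gripper_width: 0.0607
[-0.68  0.69  0.27  1.15  0.02 -1.81]
```

Dropped into the gaps at about 96 mm. Screwing forward now.

```bash
python3 -m jog '[[0,0,-0.1,0,0,-0.5,1],[0,0,-0.2,0,0,-0.9,1],[0,0,-0.3,0,0,-1.3,1],[0,0,-0.4,0,0,-1.7,1],[0,0,-0.5,0,0,-2,1],[0,0,-0.6,0,0,-2.4,1],[0,0,-0.7,0,0,-2.8,1],[0,0,-0.8,0,0,-3.1,1]]' 70; python3 -c "
from h import *
print(state()['wrist_torque'])"; python3 -m jog '[[0,0,-0.1,0,0,-0.5,1],[0,0,-0.2,0,0,-0.8,1],[0,0,-0.3,0,0,-1.1,1],[0,0,-0.4,0,0,-1.4,1],[0,0,-0.5,0,0,-1.5,1],[0,0,-0.6,0,0,-1.5,1]]';python3 -c "
from h import *
print(state()['wrist_torque'])"
```

```text
time: 13.6
tcp_pos: [0.5856, -0.3861, 0.0998]
orientation: [0.006, 0.585, 0.811, 0.005]
force: [-1.1, -1.4, 3.2]
gripper_width: 0.06
[-0.11463598  0.17234388  0.02692328]
time: 14.1
tcp_pos: [0.5853, -0.3863, 0.0989]
orientation: [0.008, 0.8, 0.6, 0.003]
force: [-2.0, 0.6, 3.4]
gripper_width: 0.0601
[0.14307502 0.37462628 0.06478933]
```

```bash
python3 -m jog '[[0,0,-0.1,0,0,-0.5,1],[0,0,-0.2,0,0,-0.8,1],[0,0,-0.3,0,0,-0.8,1],[0,0,-0.4,0,0,-0.8,1],[0,0,-0.5,0,0,-0.8,1],[0,0,-0.5,0,0,-0.8,1]]';python3 -c "
from h import *
print(state()['wrist_torque'],state()['qpos'].round(2))"; python3 -m jog '[[0,0,-0.1,0,0,-0.5,1],[0,0,-0.2,0,0,-0.5,1],[0,0,-0.3,0,0,-0.5,1],[0,0,-0.4,0,0,-0.5,1],[0,0,-0.4,0,0,-0.5,1]]';python3 -c "
from h import *
print(state()['wrist_torque'],state()['qpos'].round(2))"
```

```text
time: 14.6
tcp_pos: [0.5858, -0.3863, 0.0988]
orientation: [0.009, 0.924, 0.382, 0.001]
force: [0.4, 0.7, 3.3]
gripper_width: 0.0599
[ 0.19720354 -0.08290326 -0.06180754] [-0.67  0.68  0.24  1.11 -0.01  0.12]
time: 15.02
tcp_pos: [0.5863, -0.3864, 0.0988]
orientation: [0.009, 0.981, 0.191, 0.0]
force: [1.0, 0.3, 3.7]
gripper_width: 0.0601
[ 0.1489029  -0.08027751 -0.04534595] [-0.67  0.69  0.25  1.12 -0.01  0.52]
```

```bash
python3 -m jog '[[0,0,0,0,0,-2,1],[0,0,-0.1,0,0,-4,1],[0,0,-0.2,0,0,-4,1],[0,0,-0.3,0,0,-4,1],[0,0,-0.4,0,0,-4,1]]';python3 -c "
from h import *
print(state()['wrist_torque'],state()['qpos'].round(2))"; python3 -m jog '[[0,0,-0.1,0,0,-4,1],[0,0,-0.2,0,0,-4,1],[0,0,-0.3,0,0,-4,1],[0,0,-0.4,0,0,-4,1],[0,0,-0.4,0,0,-4,1]]';python3 -c "
from h import *
print(state()['wrist_torque'],state()['qpos'].round(2))"
```

```text
time: 15.43
tcp_pos: [0.5888, -0.3877, 0.0987]
orientation: [0.011, 1.0, -0.007, 0.002]
force: [-0.1, 0.6, 13.1]
gripper_width: 0.0603
[ 0.20008593 -0.13745395  0.15494944] [-0.67  0.69  0.25  1.12 -0.02  0.92]
time: 15.85
tcp_pos: [0.5908, -0.3898, 0.0987]
orientation: [0.013, 0.979, -0.206, 0.002]
force: [-0.8, -0.2, 14.6]
gripper_width: 0.0599
[ 0.12169585  0.4072709  -0.14167554] [-0.66  0.7   0.27  1.12 -0.02  1.32]
```

```bash
cat >> h.py <<'E'
from scipy.spatial.transform import Rotation as R
def st(x=None,y=None,z=None,phi=None):
    """state, and rotvec/shift rows needed to get vertical at phi (deg) and to x,y,z (mm)"""
    s=state();w,a,b,c=s['orientation'];r=R.from_quat([a,b,c,w]);X=r.as_matrix()[:,0];ph=np.degrees(np.arctan2(X[1],X[0]))
    p=ph if phi is None else phi;t=np.radians(p)
    g=R.from_matrix(np.array([[np.cos(t),np.sin(t),0],[np.sin(t),-np.cos(t),0],[0,0,-1]]).T)
    print('t',round(float(s['time']),1),'tcp',np.round(s['tcp_pos']*1000,1),'phi',round(ph,1),'q',s['qpos'].round(2),'F',s['force'].round(1),'Tz',s['wrist_torque'].round(2)[2],'w',round(float(s['gripper_width'])*1000,1))
    d=[0 if v is None else v-1000*s['tcp_pos'][i] for i,v in enumerate((x,y,z))]
    print('turn',(g*r.inv()).as_rotvec().round(3),'shift',np.round(d,1))
E
python3 -m jog '[[0,0,0,0,0,-4,1],[0,0,-0.05,0,0,-7,1],[0,0,-0.1,0,0,-7,1],[0,0,-0.2,0,0,-7,1],[0,0,-0.3,0,0,-7,1],[0,0,-0.4,0,0,-7,1]]';python3 -c "
from h import *
st()"
```

```text
time: 16.35
tcp_pos: [0.5936, -0.3926, 0.0987]
orientation: [0.015, 0.918, -0.396, 0.005]
force: [-2.9, 0.9, 24.2]
gripper_width: 0.06
t 16.4 tcp [ 593.6 -392.6   98.7] phi -46.6 q [-0.66  0.7   0.28  1.13 -0.03  1.72] F [-2.9  0.9 24.2] Tz 0.32 w 60.0
turn [ 0.032 -0.003  0.   ] shift [0 0 0]
```

```bash
python3 -m jog '[[0.01,0,0,0,0,8,1],[0.02,0,0,0,0,20,1],[0.03,0,0,0,0,60,1],[0.03,0,0,0,0,100,1],[0.03,0,0,0,0,130,1],[0.03,0,0.1,0,0,135,1],[0.03,0,0.2,0,0,135,1]]' ;python3 - <<'E'
from h import *
st(668,48,240,5.8)
d=shot('side','lift1')
P=cloud(d)
print(lidtop(P,.593,-.392,.116+.135,.02))
E
```

```text
time: 16.93
tcp_pos: [0.5945, -0.3936, 0.236]
orientation: [0.002, 0.955, -0.298, 0.003]
force: [0.9, 0.3, -5.5]
gripper_width: 0.0598
t 16.9 tcp [ 594.5 -393.6  236. ] phi -34.7 q [-0.67  0.7   0.62  1.49 -0.    1.5 ] F [ 0.9  0.3 -5.5] Tz 0.02 w 59.8
turn [0.003 0.005 0.707] shift [ 73.5 441.6   4. ]
('ctr', array([ 588.9, -399.1]), 'r', 34.1, 'z', np.float64(254.3), 'tilt deg', array([2.9, 0.9]), 378)
```

View pics/lift1.png

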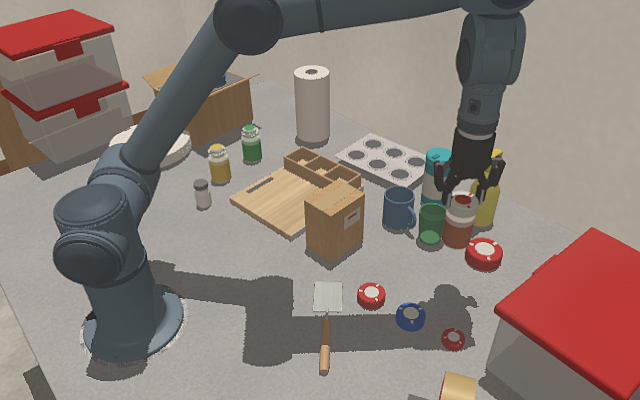

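```bash
python3 -m jog '[[0,0,0.05,6,36,0,1],[0,0,0.1,12,72,0,1],[0,0,0.2,18,108,0,1],[0,0,0.25,24,144,0,1],[0,0,0.3,30,180,0,1],[0,0,0.35,36,216,0,1],[0,0,0.4,42,252,0,1],[0,0,0.45,48,288,0,1],[0,0,0.5,54,324,0,1],[0,0,0.55,60,360,0,1],[0,0,0.6,66,396,0,1],[0,0,0.65,70,424,0,1],[0,0,0.7,75,441.6,0,1],[0,0,0.7,75,441.6,0,1],[0,0,0.7,75,441.6,0,1],[0,0,0.7,75,441.6,0,1]]'; python3 - <<'E'
from h import *
st(669.5,48,150,5.8)
d=shot('side');P=cloud(d);T=cloud(shot('top'))
for Q in (P,T): print(box(Q,.66,.125,.05,.063,.15))
print(circ(P,.668,.048,.16,.24,.05))
cv2.imwrite('pics/rack1.png',cv2.resize(d['color'][100:230,260:420],None,fx=4,fy=4,interpolation=cv2.INTER_CUBIC))
E
```

```text
time: 18.32
tcp_pos: [0.6678, 0.0479, 0.2321]
orientation: [0.001, 0.999, 0.049, -0.0]
force: [-0.2, -0.1, -5.6]
gripper_width: 0.06
t 18.3 tcp [667.8  47.9 232.1] phi 5.6 q [-0.02  0.59  0.42  1.4  -0.    1.45] F [-0.2 -0.1 -5.6] Tz -0.04 w 60.0
turn [ 0.002 -0.001  0.004] shift [  1.7   0.1 -82.1]
(((660.809326171875, 124.6297378540039), (90.94293975830078, 243.7000732421875), 6.413729667663574), np.int64(639))
(((667.9231567382812, 69.52445220947266), (85.52117156982422, 127.34709930419922), 5.979039669036865), np.int64(218))
(array([657.5,  39.8]), 32.4, array([169.2, 200.3, 231.9]), 550)
```

View pics/rack1.png

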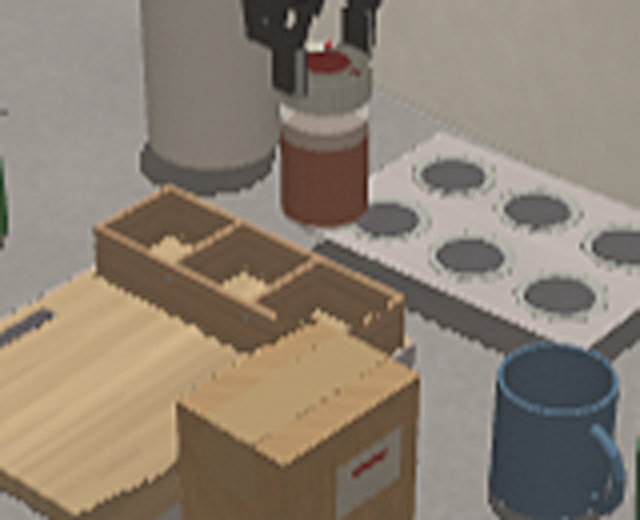

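```bash
cat >> h.py <<'E'
from scipy.optimize import least_squares
def cyl(P,x,y,z0,z1,r=30.,Rr=.045):
    m=(np.hypot(P[...,0]-x,P[...,1]-y)<Rr)&(P[...,2]>z0)&(P[...,2]<z1);q=P[m][:,:2]*1000
    f=least_squares(lambda c:np.hypot(q[:,0]-c[0],q[:,1]-c[1])-r,[x*1000,y*1000],loss='soft_l1')
    return f.x.round(1),len(q),round(np.abs(f.fun).mean(),2)
E
python3 - <<'E'
from h import *
P=cloud(shot('side'))
print('held',cyl(P,.668,.048,.14,.20));
for a in((.447,.346),(.584,.376)): print(cyl(P,*a,.015,.07))
E
```

```text
held (array([667.8,  46.8]), 414, np.float64(1.66))
(array([443.5, 345.7]), 316, np.float64(1.72))
(array([581.7, 375.5]), 284, np.float64(1.91))
```

```bash
python3 -m jog '[[0,0,0,1.5,1,-20,1],[0,0,0,1.5,1,-40,1],[0,0,0,1.5,1,-60,1],[0,0,0,1.5,1,-80,1],[0,0,0,1.5,1,-100,1],[0,0,0,1.5,1,-112,1],[0,0,0,1.5,1,-116,1],[0,0,0,1.5,1,-117,1],[0,0,0,1.5,1,-117,1]]'; python3 -m jog '[[0,0,0,0,0,0,0.5],[0,0,0,0,0,0,0],[0,0,0,0,0,0,0],[0,0,0,0,0,0,0],[0,0,0,0,0,30,0],[0,0,0,0,0,70,0],[0,0,0,0,0,100,0],[0,0,0,0,0,100,0]]'
python3 - <<'E'
from h import *
st(564,-285,200,0)
P=cloud(shot('side'));T=cloud(shot('top'))
print(lidtop(P,.669,.048,.134)); print(lidtop(T,.669,.048,.134))
for n,x,y in (('red',.433,-.305),('blue',.453,-.404)): print(n,lidtop(T,x,y,.024,.006),lidtop(P,x,y,.024,.006))
E
```

```text
time: 19.22
tcp_pos: [0.6698, 0.0472, 0.117]
orientation: [0.001, 0.999, 0.047, 0.001]
force: [-0.9, 0.1, -3.3]
gripper_width: 0.0603
time: 19.88
tcp_pos: [0.6739, 0.0473, 0.2259]
orientation: [0.002, 0.999, 0.047, 0.008]
force: [1.1, -0.4, 1.0]
gripper_width: 0.0856
t 19.9 tcp [673.9  47.3 225.9] phi 5.4 q [-0.02  0.59  0.4   1.37 -0.    1.45] F [ 1.1 -0.4  1. ] Tz 0.0 w 85.6
turn [ 0.003  0.016 -0.095] shift [-109.9 -332.3  -25.9]
('ctr', array([667.4,  44.2]), 'r', 30.8, 'z', np.float64(135.6), 'tilt deg', array([-0. , -0.2]), 154)
('ctr', array([671.1,  46.4]), 'r', 31.3, 'z', np.float64(133.7), 'tilt deg', array([ 0.4, -0. ]), 196)
red ('ctr', array([ 434.3, -304.9]), 'r', 31.1, 'z', np.float64(24.5), 'tilt deg', array([-0. ,  0.4]), 254) ('ctr', array([ 433. , -305.5]), 'r', 32.3, 'z', np.float64(25.1), 'tilt deg', array([0.3, 0. ]), 397)
blue ('ctr', array([ 452.3, -402. ]), 'r', 31.4, 'z', np.float64(24.2), 'tilt deg', array([ 0. , -0.5]), 271) ('ctr', array([ 450.8, -404.9]), 'r', 31.6, 'z', np.float64(25.2), 'tilt deg', array([0.4, 0.2]), 441)
```

```bash
python3 -m jog '[[0,0.016,0.05,-20,-29,0,0],[0,0.016,0.1,-40,-59,0,0],[0,0.016,0.2,-60,-88,0,0],[0,0.016,0.3,-80,-117,0,0],[0,0.016,0.4,-100,-147,0,0],[0,0.016,0.5,-120,-176,0,0],[0,0.016,0.6,-140,-205,0,0],[0,0.016,0.6,-160,-235,0,0],[0,0.016,0.6,-180,-264,0,0],[0,0.016,0.6,-200,-293,0,0],[0,0.016,0.6,-220,-323,-20,0],[0,0.016,0.6,-240,-352,-50,0],[0,0.016,0.6,-240,-352,-90,0],[0,0.016,0.6,-240,-352,-130,0],[0,0.016,0.6,-240,-352,-170,0],[0,0.016,0.6,-240,-352,-185,0],[0,0.016,0.6,-240,-352,-185,0],[0,0.016,0.6,-240,-352,-185,0]]';python3 - <<'E'
from h import *
st(433.5,-304.5,1,40)
print(lidtop(cloud(shot('side')),.433,-.305,.024,.006))
E
```

```text
time: 21.48
tcp_pos: [0.4303, -0.3034, 0.0334]
orientation: [-0.002, 0.94, 0.34, -0.005]
force: [0.5, -0.6, -0.1]
gripper_width: 0.0854
t 21.5 tcp [ 430.3 -303.4   33.4] phi 39.8 q [-0.73  0.44 -0.38  0.77 -0.01  0.15] F [ 0.5 -0.6 -0.1] Tz -0.01 w 85.4
turn [-0.001 -0.01   0.003] shift [  3.2  -1.1 -32.4]
('ctr', array([ 430.1, -306.9]), 'r', 31.8, 'z', np.float64(24.8), 'tilt deg', array([2.6, 1.6]), 190)
```

```bash
python3 -m jog '[[0,-0.01,0,3.2,-1.1,-15,0],[0,-0.01,0,3.2,-1.1,-26,0],[0,-0.01,0,3.2,-1.1,-28,0],[0,-0.01,0,3.2,-1.1,-28,0],[0,-0.01,0,3.2,-1.1,-28,0.1],[0,-0.01,0,3.2,-1.1,-28,0.2],[0,-0.01,0,3.2,-1.1,-28,0.5],[0,-0.01,0,3.2,-1.1,-28,1],[0,-0.01,0,3.2,-1.1,-28,1],[0,-0.01,0,3.2,-1.1,-28,1],[0,-0.01,0,3.2,-1.1,-28,1]]' 50; python3 -c "
from h import *
st()"; python3 -m jog '[[0,0,0,0,0,20,1],[0,0,0,0,0,60,1],[0,0,0,0,0,100,1],[0,0,0,0,0,140,1],[0,0,0,0,0,180,1],[0,0,0,0,0,220,1],[0,0,0,0,0,220,1]]'; python3 -c "
from h import *
st(446,345,180,90)
print(lidtop(cloud(shot('side')),.434,-.304,.24,.02))"
```

```text
time: 22.45
tcp_pos: [0.4359, -0.3065, 0.0091]
orientation: [0.002, 0.94, 0.341, 0.002]
force: [-2.0, 2.5, 10.6]
gripper_width: 0.0607
t 22.4 tcp [ 435.9 -306.5    9.1] phi 39.8 q [-0.73  0.47 -0.41  0.69  0.    0.14] F [-2.   2.5 10.6] Tz 0.01 w 60.7
turn [0.004 0.005 0.   ] shift [0 0 0]
time: 23.03
tcp_pos: [0.4393, -0.3095, 0.2385]
orientation: [0.009, 0.94, 0.341, 0.005]
force: [1.4, -0.5, 0.4]
gripper_width: 0.0605
t 23.0 tcp [ 439.3 -309.5  238.5] phi 39.8 q [-0.73  0.28 -0.04  1.23  0.    0.14] F [ 1.4 -0.5  0.4] Tz 0.0 w 60.5
turn [0.006 0.021 0.876] shift [  6.7 654.5 -58.5]
('ctr', array([ 434.2, -308.9]), 'r', 31.5, 'z', np.float64(253.0), 'tilt deg', array([5.6, 5. ]), 240)
```

```bash
python3 -m jog '[[0.006,0.021,0.05,0,38,0,1],[0.006,0.021,0.1,1,76,0,1],[0.006,0.021,0.15,1,114,0,1],[0.006,0.021,0.2,2,152,0,1],[0.006,0.021,0.25,2,190,0,1],[0.006,0.021,0.3,2,228,0,1],[0.006,0.021,0.35,3,266,0,1],[0.006,0.021,0.4,3,304,0,1],[0.006,0.021,0.45,3,342,0,1],[0.006,0.021,0.5,4,380,0,1],[0.006,0.021,0.55,4,418,0,1],[0.006,0.021,0.6,4,456,0,1],[0.006,0.021,0.65,5,494,0,1],[0.006,0.021,0.7,5,532,0,1],[0.006,0.021,0.75,6,570,0,1],[0.006,0.021,0.8,6,608,0,1],[0.006,0.021,0.87,7,640,-30,1],[0.006,0.021,0.87,7,654,-60,1],[0.006,0.021,0.87,7,654,-60,1],[0.006,0.021,0.87,7,654,-60,1]]';python3 - <<'E'
from h import *
st(446,345,130,90)
d=shot('side');T=cloud(shot('top'));P=cloud(d)
print(lidtop(P,.446,.345,.185,.02),cyl(P,.445,.345,.015,.07))
print([ (np.round(q['point'],3),round(q['confidence'],2)) for q in pinpoint('side','rim_a')+pinpoint('top','rim_a')])
print(circ(T,.447,.346,.105,.125,.045),lidtop(T,.446,.345,.185,.02) if 0 else '')
E
```

```text
time: 24.75
tcp_pos: [0.443, 0.3445, 0.1718]
orientation: [-0.002, 0.709, 0.706, -0.005]
force: [-0.3, -0.1, -0.0]
gripper_width: 0.0605
t 24.8 tcp [443.  344.5 171.8] phi 89.8 q [ 0.55  0.38 -0.07  1.13  0.    0.55] F [-0.3 -0.1 -0. ] Tz 0.04 w 60.5
turn [ 0.005 -0.01   0.004] shift [  3.    0.5 -41.8]
('ctr', array([441.6, 346.7]), 'r', 34.8, 'z', np.float64(187.3), 'tilt deg', array([-2.3,  4.2]), 95) (array([443.6, 345.7]), 314, np.float64(1.7))
[(array([0.673, 0.05 , 0.131]), 0.71), (array([0.669, 0.045, 0.017]), 0.71), (array([0.445, 0.349, 0.11 ]), 0.57), (array([0.669, 0.053, 0.129]), 0.7), (array([0.671, 0.046, 0.018]), 0.63), (array([0.448, 0.346, 0.111]), 0.56)]
(array([444.5, 338.7]), 19.3, array([106.6, 110.7, 113.4]), 49)
```

```bash
python3 -m jog '[[0.005,-0.01,0,2.5,1,-20,1],[0.005,-0.01,0,2.5,1,-40,1],[0.005,-0.01,0,2.5,1,-54,1],[0.005,-0.01,0,2.5,1,-58,1],[0.005,-0.01,0,2.5,1,-60,1],[0.005,-0.01,0,2.5,1,-62,1],[0.005,-0.01,0,2.5,1,-63,1],[0.005,-0.01,0,2.5,1,-63,1]]';python3 -c "
from h import *
st()"
```

```text
time: 25.62
tcp_pos: [0.4497, 0.3459, 0.1144]
orientation: [0.001, 0.71, 0.704, 0.006]
force: [0.2, 0.7, -0.2]
gripper_width: 0.0604
t 25.6 tcp [449.7 345.9 114.4] phi 89.6 q [ 0.54  0.41 -0.18  0.97  0.    0.55] F [ 0.2  0.7 -0.2] Tz 0.05 w 60.4
turn [-0.006  0.01   0.   ] shift [0 0 0]
```

```bash
python3 -m jog '[[-0.006,0.01,0,-3,0,-2,1],[-0.006,0.01,0,-3,0,-4,1],[-0.006,0.01,0,-3,0,-5,1],[-0.006,0.01,0,-3,0,-5,1],[-0.006,0.01,0,-3,0,-5,1]]';python3 -c "
from h import *
st()"
```

```text
time: 26.03
tcp_pos: [0.4474, 0.3464, 0.1106]
orientation: [0.0, 0.71, 0.705, 0.001]
force: [-1.3, -0.8, 5.7]
gripper_width: 0.0603
t 26.0 tcp [447.4 346.4 110.6] phi 89.6 q [ 0.55  0.42 -0.18  0.97  0.    0.55] F [-1.3 -0.8  5.7] Tz -0.04 w 60.3
turn [-0.001  0.001  0.   ] shift [0 0 0]
```

```bash
python3 -m jog '[[0,0,0.1,0,0,0,1],[0,0,0.2,0,0,0.3,1],[0,0,0.2,0,0,-1,1],[0,0,0.2,0,0,-1,1]]'; python3 -m jog '[[0,0,0.1,0,0,0,1],[0,0,0.2,0,0,0.3,1],[0,0,0.2,0,0,-1,1],[0,0,0.2,0,0,-1,1]]';python3 -m jog '[[0,0,0.1,0,0,0,1],[0,0,0.2,0,0,0.3,1],[0,0,0.2,0,0,-1,1],[0,0,0.2,0,0,-1,1]]'
```

```text
time: 26.37
tcp_pos: [0.4476, 0.3467, 0.1095]
orientation: [0.0, 0.637, 0.771, 0.001]
force: [0.9, 0.9, -0.2]
gripper_width: 0.0601
time: 26.7
tcp_pos: [0.4476, 0.3469, 0.1082]
orientation: [-0.0, 0.558, 0.83, 0.001]
force: [1.0, 1.5, -0.0]
gripper_width: 0.0605
time: 27.03
tcp_pos: [0.4472, 0.3466, 0.1067]
orientation: [-0.001, 0.474, 0.88, 0.001]
force: [0.1, 0.5, -0.7]
gripper_width: 0.0606
```

```bash
python3 -m jog '[[0,0,0,0,0,-1,1],[0,0,0,0,0,-2,1],[0,0,0,0,0,-3,1],[0,0,0,0,0,-3,1],[0,0,0,0,0,-3,1]]'; python3 -m jog '[[0,0,0,0,0,-1,1],[0,0,0,0,0,-2,1],[0,0,0,0,0,-2,1],[0,0,0,0,0,-2,1]]';python3 -c "
from h import *
st()"
```

```text
time: 27.45
tcp_pos: [0.4478, 0.347, 0.1057]
orientation: [0.0, 0.476, 0.88, 0.002]
force: [-2.5, -1.0, 11.7]
gripper_width: 0.0608
time: 27.78
tcp_pos: [0.4484, 0.3473, 0.1058]
orientation: [0.001, 0.477, 0.879, 0.003]
force: [-3.0, -0.7, 12.2]
gripper_width: 0.0604
t 27.8 tcp [448.4 347.3 105.8] phi 123.1 q [ 0.55  0.42 -0.18  0.96  0.   -0.03] F [-3.  -0.7 12.2] Tz 0.01 w 60.4
turn [-0.004  0.004  0.   ] shift [0 0 0]
```

```bash
python3 -m jog '[[0,0,-0.1,0,0,-0.3,1],[0,0,-0.2,0,0,-0.7,1],[0,0,-0.3,0,0,-1.1,1],[0,0,-0.4,0,0,-1.5,1],[0,0,-0.5,0,0,-1.8,1],[0,0,-0.6,0,0,-2.2,1],[0,0,-0.7,0,0,-2.6,1],[0,0,-0.8,0,0,-2.9,1]]' 70; python3 -c "
from h import *
st()"; python3 -m jog '[[0,0,-0.1,0,0,-0.5,1],[0,0,-0.2,0,0,-0.8,1],[0,0,-0.3,0,0,-1.1,1],[0,0,-0.4,0,0,-1.4,1],[0,0,-0.5,0,0,-1.5,1],[0,0,-0.6,0,0,-1.5,1]]';python3 -c "
from h import *
st()"
```

```text
time: 28.45
tcp_pos: [0.4493, 0.3473, 0.1039]
orientation: [0.002, 0.784, 0.621, 0.003]
force: [-0.1, -0.7, 7.1]
gripper_width: 0.0595
t 28.4 tcp [449.3 347.3 103.9] phi 76.8 q [ 0.55  0.43 -0.19  0.95 -0.    0.78] F [-0.1 -0.7  7.1] Tz 0.09 w 59.5
turn [-0.     0.008  0.   ] shift [0 0 0]
time: 28.95
tcp_pos: [0.45, 0.3474, 0.1035]
orientation: [0.003, 0.934, 0.358, 0.003]
force: [-1.1, -1.1, 5.6]
gripper_width: 0.06
t 28.9 tcp [450.  347.4 103.5] phi 42.0 q [ 0.55  0.43 -0.18  0.96 -0.01  1.39] F [-1.1 -1.1  5.6] Tz 0.02 w 60.0
turn [0.004 0.009 0.   ] shift [0 0 0]
```

```bash
python3 -m jog '[[0.004,0.009,0,0,0,-3,1],[0.004,0.009,-0.1,0,0,-4,1],[0.004,0.009,-0.2,0,0,-4,1],[0.004,0.009,-0.3,0,0,-4,1],[0.004,0.009,-0.4,0,0,-4,1],[0.004,0.009,-0.5,0,0,-4,1]]'; python3 -c "
from h import *
st()"; python3 -m jog '[[0,0,-0.1,0,0,-4,1],[0,0,-0.2,0,0,-5,1],[0,0,-0.3,0,0,-5,1],[0,0,-0.4,0,0,-5,1],[0,0,-0.5,0,0,-5,1]]';python3 - <<'E'
from h import *
st()
t=shot('top');P=cloud(shot('side'));T=cloud(t);
for Q in (P,T):
  try: print(lidtop(Q,.448,.346,.119,.012))
  except Exception as e: print(e)
E
```

```text
time: 29.45
tcp_pos: [0.4522, 0.3489, 0.103]
orientation: [-0.001, 0.994, 0.113, 0.002]
force: [-2.7, -0.5, 16.6]
gripper_width: 0.0596
t 29.4 tcp [452.2 348.9 103. ] phi 12.9 q [ 0.55  0.43 -0.17  0.96 -0.    1.89] F [-2.7 -0.5 16.6] Tz 0.24 w 59.6
turn [-0.002  0.003 -0.   ] shift [0 0 0]
time: 29.87
tcp_pos: [0.4551, 0.3514, 0.1029]
orientation: [-0.004, 0.99, -0.14, 0.005]
force: [-2.1, 0.4, 20.8]
gripper_width: 0.0598
t 29.9 tcp [455.1 351.4 102.9] phi -16.1 q [ 0.55  0.43 -0.17  0.95 -0.    2.4 ] F [-2.1  0.4 20.8] Tz 0.3 w 59.8
turn [-0.006  0.011 -0.   ] shift [0 0 0]
('ctr', array([447.7, 348. ]), 'r', 34.8, 'z', np.float64(117.5), 'tilt deg', array([0.8, 1.1]), 160)
('ctr', array([450.2, 348.1]), 'r', 33.8, 'z', np.float64(117.1), 'tilt deg', array([1.4, 2.1]), 226)
```

```bash
python3 -m jog '[[0,0,0,0,0,0,0.5],[0,0,0,0,0,0,0],[0,0,0,0,0,0,0],[0,0,0,0,0,0,0],[0,0,0,0,0,30,0],[0,0,0,0,0,70,0],[0,0,0,0,0,100,0],[0,0,0,0,0,100,0]]'
python3 - <<'E'
from h import *
st(452,349,102,90)
d=shot('side')
P=cloud(d);T=cloud(shot('top'))
for Q in (P,T):
  print('yellow',lidtop(Q,.452,.349,.116,.01),'racked red',lidtop(Q,.669,.048,.134,.01),'blue',lidtop(Q,.452,-.404,.024,.006),'ja body',cyl(Q,.450,.348,.015,.07))
cv2.imwrite('pics/yel.png',cv2.resize(d['color'][110:200,180:280],None,fx=5,fy=5,interpolation=cv2.INTER_CUBIC))
E
```

```text
time: 30.63
tcp_pos: [0.4581, 0.3532, 0.209]
orientation: [-0.007, 0.99, -0.139, 0.009]
force: [0.7, 1.1, 0.2]
gripper_width: 0.0856
t 30.6 tcp [458.1 353.2 209. ] phi -16.0 q [ 0.55  0.37  0.01  1.19 -0.    2.4 ] F [0.7 1.1 0.2] Tz 0.0 w 85.6
turn [-0.026  0.003  1.85 ] shift [  -6.1   -4.2 -107. ]
yellow ('ctr', array([453.3, 352.6]), 'r', 32.1, 'z', np.float64(117.6), 'tilt deg', array([0.6, 0.8]), 158) racked red ('ctr', array([665.8,  44.9]), 'r', 31.6, 'z', np.float64(135.7), 'tilt deg', array([0.1, 1.1]), 155) blue ('ctr', array([ 450.9, -405.8]), 'r', 31.7, 'z', np.float64(25.0), 'tilt deg', array([0.8, 0.5]), 451) ja body (array([454.8, 356.4]), 308, np.float64(1.85))
yellow ('ctr', array([457.2, 354.8]), 'r', 30.9, 'z', np.float64(117.4), 'tilt deg', array([0.6, 0.6]), 293) racked red ('ctr', array([671.2,  46. ]), 'r', 31.4, 'z', np.float64(134.0), 'tilt deg', array([0.1, 0.5]), 312) blue ('ctr', array([ 452.8, -402.4]), 'r', 31.5, 'z', np.float64(24.2), 'tilt deg', array([-0.1,  1.2]), 272) ja body (array([458. , 356.3]), 154, np.float64(0.56))
```

View pics/yel.png

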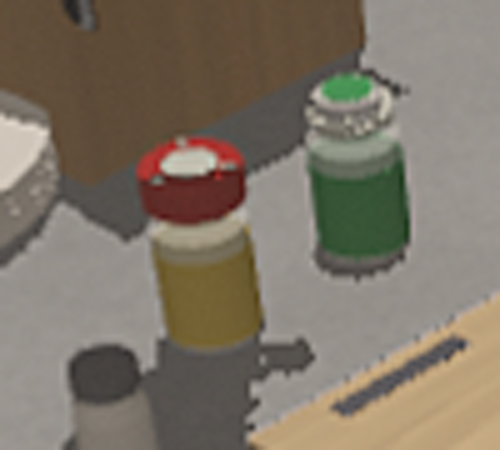

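Checked against the reference lids, the yellow jar's lid top is still about 1.4 mm high, so it is not home. I'll regrip it centred and turn it further.

```bash
python3 -m jog '[[-0.02,0,0.1,0,0,0,0],[-0.026,0.003,0.22,0,0,0,0],[-0.026,0.003,0.34,0,0,0,0],[-0.026,0.003,0.46,0,0,0,0],[-0.026,0.003,0.58,0,0,0,0],[-0.026,0.003,0.7,0,0,0,0],[-0.026,0.003,0.82,0,0,0,0],[-0.026,0.003,0.94,0,0,0,0],[-0.026,0.003,1.06,0,0,0,0],[-0.026,0.003,1.18,0,0,0,0],[-0.026,0.003,1.3,0,0,0,0],[-0.026,0.003,1.42,0,0,0,0],[-0.026,0.003,1.54,0,0,0,0],[-0.026,0.003,1.66,0,0,0,0],[-0.026,0.003,1.78,0,0,0,0],[-0.026,0.003,1.9,0,0,0,0],[-0.026,0.003,2,0,0,0,0],[-0.026,0.003,2,0,0,0,0]]';python3 -c "
from h import *
st(456.5,354,101,None)"
```

```text
time: 32.23
tcp_pos: [0.4547, 0.351, 0.201]
orientation: [0.003, 0.652, 0.758, -0.003]
force: [0.7, -0.2, 0.1]
gripper_width: 0.0854
t 32.2 tcp [454.7 351.  201. ] phi 98.7 q [ 0.55  0.39  0.02  1.2  -0.01  0.4 ] F [ 0.7 -0.2  0.1] Tz 0.02 w 85.4
turn [0.007 0.001 0.   ] shift [   1.8    3.  -100. ]
```

```bash
python3 -m jog '[[0,0,0,1.8,3.5,-30,0],[0,0,0,1.8,3.5,-60,0],[0,0,0,1.8,3.5,-85,0],[0,0,0,1.8,3.5,-97,0],[0,0,0,1.8,3.5,-98,0],[0,0,0,1.8,3.5,-98,0],[0,0,0,1.8,3.5,-98,0],[0,0,0,1.8,3.5,-98,0.2],[0,0,0,1.8,3.5,-98,0.4],[0,0,0,1.8,3.5,-98,1],[0,0,0,1.8,3.5,-98,1],[0,0,0,1.8,3.5,-98,1],[0,0,0,1.8,3.5,-98,1]]' 70;python3 -c "
from h import *
st()"; python3 -m jog '[[0,0,-0.1,0,0,-0.3,1],[0,0,-0.2,0,0,-0.7,1],[0,0,-0.3,0,0,-1.1,1],[0,0,-0.4,0,0,-1.5,1],[0,0,-0.5,0,0,-1.8,1],[0,0,-0.6,0,0,-2,1]]';python3 -c "
from h import *
st()"
```

```text
time: 33.32
tcp_pos: [0.4576, 0.3556, 0.1052]
orientation: [0.003, 0.652, 0.758, -0.001]
force: [-1.7, 0.5, 4.6]
gripper_width: 0.0592
t 33.3 tcp [457.6 355.6 105.2] phi 98.6 q [ 0.55  0.45 -0.14  0.98 -0.01  0.4 ] F [-1.7  0.5  4.6] Tz -0.03 w 59.2
turn [ 0.005  0.004 -0.   ] shift [0 0 0]
time: 33.82
tcp_pos: [0.458, 0.356, 0.1041]
orientation: [0.003, 0.848, 0.53, -0.001]
force: [-0.1, 0.6, -0.2]
gripper_width: 0.0594
t 33.8 tcp [458.  356.  104.1] phi 64.0 q [ 0.55  0.45 -0.14  0.98 -0.01  1.01] F [-0.1  0.6 -0.2] Tz 0.06 w 59.4
turn [ 0.005  0.001 -0.   ] shift [0 0 0]
```

```bash
python3 -m jog '[[0,0,-0.1,0,0,-1,1],[0,0,-0.2,0,0,-1.5,1],[0,0,-0.3,0,0,-2,1],[0,0,-0.4,0,0,-2,1],[0,0,-0.5,0,0,-2,1],[0,0,-0.5,0,0,-2,1]]';python3 -c "
from h import *
st()"; python3 -m jog '[[0,0,-0.1,0,0,-2,1],[0,0,-0.2,0,0,-3,1],[0,0,-0.3,0,0,-4,1],[0,0,-0.4,0,0,-4,1],[0,0,-0.5,0,0,-4,1],[0,0,-0.5,0,0,-4,1]]' 90;python3 - <<'E'
from h import *
st();T=cloud(shot('top'));print(lidtop(T,.457,.355,.117,.01))
E
```

```text
time: 34.32
tcp_pos: [0.459, 0.3565, 0.1037]
orientation: [0.002, 0.953, 0.302, 0.0]
force: [0.2, -0.9, 4.4]
gripper_width: 0.0592
t 34.3 tcp [459.  356.5 103.7] phi 35.2 q [ 0.55  0.46 -0.14  0.98 -0.    1.51] F [ 0.2 -0.9  4.4] Tz -0.05 w 59.2
turn [ 0.004  0.001 -0.   ] shift [0 0 0]
time: 34.82
tcp_pos: [0.4617, 0.358, 0.1038]
orientation: [0.0, 0.998, 0.057, 0.003]
force: [-1.2, -1.7, 16.2]
gripper_width: 0.0586
t 34.8 tcp [461.7 358.  103.8] phi 6.5 q [ 0.55  0.46 -0.14  0.97 -0.    2.01] F [-1.2 -1.7 16.2] Tz -0.15 w 58.6
turn [0.    0.006 0.   ] shift [0 0 0]
('ctr', array([458.5, 356.2]), 'r', 33.9, 'z', np.float64(115.6), 'tilt deg', array([ 0.6, -0.1]), 234)
```

```bash
python3 -m jog '[[0,0,0,0,0,-4,1],[0,0,-0.1,0,0,-6,1],[0,0,-0.2,0,0,-7,1],[0,0,-0.3,0,0,-7,1],[0,0,-0.4,0,0,-7,1]]';python3 -c "
from h import *
st()"; python3 -m jog '[[0,0,0,0,0,8,1],[0,0,0,0,0,20,1],[0,0,0.1,0,0,60,1],[0,0,0.2,0,0,100,1],[0,0,0.3,0,0,120,1],[0,0,0.35,0,0,120,1],[0,0,0.35,0,0,120,1]]';python3 - <<'E'
from h import *
st(652.5,203.5,225,5.8);P=cloud(shot('side'));x,y,z=state()['tcp_pos'];print(cyl(P,x,y,z-.085,z-.035))
E
```

```text
time: 35.28
tcp_pos: [0.4651, 0.3608, 0.1038]
orientation: [-0.003, 0.99, -0.142, 0.007]
force: [-3.3, -2.9, 29.7]
gripper_width: 0.0587
t 35.3 tcp [465.1 360.8 103.8] phi -16.3 q [ 0.55  0.46 -0.14  0.96 -0.    2.41] F [-3.3 -2.9 29.7] Tz 0.36 w 58.7
turn [-0.005  0.015 -0.   ] shift [0 0 0]
time: 35.87
tcp_pos: [0.466, 0.3613, 0.2256]
orientation: [-0.005, 0.999, 0.034, 0.008]
force: [-0.6, -0.8, -4.3]
gripper_width: 0.0581
t 35.9 tcp [466.  361.3 225.6] phi 3.9 q [0.55 0.39 0.09 1.25 0.   2.05] F [-0.6 -0.8 -4.3] Tz 0.0 w 58.1
turn [-0.011  0.015  0.033] shift [ 186.5 -157.8   -0.6]
(array([463.7, 362.4]), 312, np.float64(1.7))
```

```bash
python3 -m jog '[[-0.01,0.015,0.03,25,-21,0,1],[-0.01,0.015,0.03,50,-42,0,1],[-0.01,0.015,0.03,75,-63,0,1],[-0.01,0.015,0.03,100,-84,0,1],[-0.01,0.015,0.03,125,-105,0,1],[-0.01,0.015,0.03,150,-126,0,1],[-0.01,0.015,0.03,175,-147,0,1],[-0.01,0.015,0.03,187.5,-158,0,1],[-0.01,0.015,0.03,187.5,-158,0,1],[-0.01,0.015,0.03,187.5,-158,0,1],[-0.01,0.015,0.03,187.5,-158,0,1]]';python3 - <<'E'
from h import *
st(653.5,203.5,122,5.8);P=cloud(shot('side'));x,y,z=state()['tcp_pos'];print(cyl(P,x,y,z-.085,z-.035))
E
```

```text
time: 36.83
tcp_pos: [0.6513, 0.203, 0.2222]
orientation: [0.0, 0.999, 0.048, -0.003]
force: [-0.9, -0.4, -4.0]
gripper_width: 0.0587
t 36.8 tcp [651.3 203.  222.2] phi 5.5 q [0.21 0.63 0.46 1.41 0.   1.68] F [-0.9 -0.4 -4. ] Tz 0.02 w 58.7
turn [ 0.001 -0.007  0.005] shift [   2.2    0.5 -100.2]
(array([648.5, 202.9]), 315, np.float64(1.76))
```

```bash
python3 -m jog '[[0,-0.007,0,2.5,0.5,-20,1],[0,-0.007,0,2.5,0.5,-40,1],[0,-0.007,0,2.5,0.5,-60,1],[0,-0.007,0,2.5,0.5,-80,1],[0,-0.007,0,2.5,0.5,-95,1],[0,-0.007,0,2.5,0.5,-100,1],[0,-0.007,0,2.5,0.5,-101,1],[0,-0.007,0,2.5,0.5,-101,1]]'; python3 -m jog '[[0,0,0,0,0,-1,1],[0,0,0,0,0,-1,0.5],[0,0,0,0,0,-1,0],[0,0,0,0,0,-1,0],[0,0,0,0,0,0,0],[0,0,0,0,0,30,0],[0,0,0,0,0,70,0],[0,0,0,0,0,110,0],[0,0,0,0,0,110,0]]'
python3 - <<'E'
from h import *
st(452,-403.5,230,40)
P=cloud(shot('side'));T=cloud(shot('top'))
for Q in (P,T): print(lidtop(Q,.653,.203,.134,.01),lidtop(Q,.669,.047,.134,.01)[5],lidtop(Q,.452,-.404,.024,.006))
E
```

```text
time: 37.55
tcp_pos: [0.6528, 0.205, 0.1224]
orientation: [0.0, 0.999, 0.049, 0.001]
force: [-0.8, -0.2, -1.6]
gripper_width: 0.0584
time: 38.3
tcp_pos: [0.6567, 0.2057, 0.2427]
orientation: [-0.001, 0.999, 0.049, 0.008]
force: [0.3, 0.7, 2.5]
gripper_width: 0.0852
t 38.3 tcp [656.7 205.7 242.7] phi 5.6 q [ 0.21  0.62  0.5   1.43 -0.    1.68] F [0.3 0.7 2.5] Tz 0.02 w 85.2
turn [-0.008  0.015  0.6  ] shift [-204.7 -609.2  -12.7]
('ctr', array([649.5, 205.4]), 'r', 34.5, 'z', np.float64(133.6), 'tilt deg', array([ 0.7, -0.4]), 151) 135.4 ('ctr', array([ 450.5, -405. ]), 'r', 31.7, 'z', np.float64(24.8), 'tilt deg', array([ 0.1, -0.2]), 433)
('ctr', array([653.9, 206.8]), 'r', 31.2, 'z', np.float64(133.9), 'tilt deg', array([ 1.9, -0.2]), 291) 134.1 ('ctr', array([ 452.6, -401.8]), 'r', 32.1, 'z', np.float64(23.9), 'tilt deg', array([0. , 0.2]), 268)
```

```bash
python3 -m jog '[[-0.008,0.015,0.02,-12,-36,0,0],[-0.008,0.015,0.04,-24,-72,0,0],[-0.008,0.015,0.06,-36,-108,0,0],[-0.008,0.015,0.08,-48,-144,0,0],[-0.008,0.015,0.1,-60,-180,0,0],[-0.008,0.015,0.12,-72,-216,0,0],[-0.008,0.015,0.14,-84,-252,0,0],[-0.008,0.015,0.16,-96,-288,0,0],[-0.008,0.015,0.18,-108,-324,0,0],[-0.008,0.015,0.2,-120,-360,0,0],[-0.008,0.015,0.22,-132,-396,0,0],[-0.008,0.015,0.24,-144,-432,0,0],[-0.008,0.015,0.25,-156,-468,0,0],[-0.008,0.015,0.25,-168,-504,0,0],[-0.008,0.015,0.25,-180,-540,0,0],[-0.008,0.015,0.25,-192,-576,0,0],[-0.008,0.015,0.25,-204,-609,-20,0],[-0.008,0.015,0.25,-205,-609,-50,0],[-0.008,0.015,0.25,-205,-609,-90,0],[-0.008,0.015,0.25,-205,-609,-110,0]]';python3 -c "
from h import *
st(452,-403.5,32,20)"
```

```text
time: 40.07
tcp_pos: [0.4468, -0.4022, 0.1198]
orientation: [-0.0, 0.985, 0.172, -0.006]
force: [0.5, 1.0, -0.6]
gripper_width: 0.0851
t 40.1 tcp [ 446.8 -402.2  119.8] phi 19.8 q [-0.83  0.49 -0.04  1.05 -0.01  0.39] F [ 0.5  1.  -0.6] Tz 0.01 w 85.1
turn [ 0.001 -0.011  0.003] shift [  5.2  -1.3 -87.8]
```

```bash
python3 -m jog '[[0,-0.011,0,3,-1,-35,0],[0,-0.011,0,3,-1,-70,0],[0,-0.011,0,3,-1,-100,0],[0,-0.011,0,3,-1,-112,0],[0,-0.011,0,3,-1,-112,0],[0,-0.011,0,3,-1,-112,0],[0,-0.011,0,3,-1,-112,0.1],[0,-0.011,0,3,-1,-112,0.2],[0,-0.011,0,3,-1,-112,0.5],[0,-0.011,0,3,-1,-112,1],[0,-0.011,0,3,-1,-112,1],[0,-0.011,0,3,-1,-112,1],[0,-0.011,0,3,-1,-112,1]]' 50; python3 -c "
from h import *
st()"; python3 -m jog '[[0,0,0,0,0,20,1],[0,0,0,0,0,60,1],[0,0,0,0,0,100,1],[0,0,0,0,0,140,1],[0,0,0,0,0,180,1],[0,0,0,0,0,220,1],[0,0,0,0,0,220,1]]'; python3 -c "
from h import *
st(584,376,180,90)
print(lidtop(cloud(shot('side')),.452,-.403,.24,.02))"
```

```text
time: 41.15
tcp_pos: [0.451, -0.4045, 0.0103]
orientation: [0.002, 0.985, 0.172, 0.001]
force: [-1.2, 1.3, 6.0]
gripper_width: 0.0604
t 41.1 tcp [ 451.  -404.5   10.3] phi 19.8 q [-0.84  0.59 -0.19  0.79 -0.    0.39] F [-1.2  1.3  6. ] Tz 0.05 w 60.4
turn [0.004 0.002 0.   ] shift [0 0 0]
time: 41.73
tcp_pos: [0.4542, -0.4079, 0.2413]
orientation: [0.01, 0.985, 0.172, 0.005]
force: [0.7, -0.4, 0.5]
gripper_width: 0.0602
t 41.7 tcp [ 454.2 -407.9  241.3] phi 19.8 q [-0.84  0.43  0.19  1.3  -0.    0.39] F [ 0.7 -0.4  0.5] Tz -0.02 w 60.2
turn [0.006 0.022 1.225] shift [129.8 783.9 -61.3]
('ctr', array([ 453.5, -408.6]), 'r', 33.0, 'z', np.float64(255.5), 'tilt deg', array([ 8.8, -6.8]), 224)
```

```bash
python3 -m jog '[[0.006,0.022,0.06,6,36,0,1],[0.006,0.022,0.12,12,72,0,1],[0.006,0.022,0.18,18,108,0,1],[0.006,0.022,0.24,24,144,0,1],[0.006,0.022,0.3,30,180,0,1],[0.006,0.022,0.36,36,216,0,1],[0.006,0.022,0.42,42,252,0,1],[0.006,0.022,0.48,48,288,0,1],[0.006,0.022,0.54,54,324,0,1],[0.006,0.022,0.6,60,360,0,1],[0.006,0.022,0.66,66,396,0,1],[0.006,0.022,0.72,72,432,0,1],[0.006,0.022,0.78,78,468,0,1],[0.006,0.022,0.84,84,504,0,1],[0.006,0.022,0.9,90,540,0,1],[0.006,0.022,0.96,96,576,0,1],[0.006,0.022,1.02,102,612,0,1],[0.006,0.022,1.08,108,648,0,1],[0.006,0.022,1.14,112,680,0,1]]';python3 -c "
from h import *
st(584,376,180,90)"
```

```text
time: 43.37
tcp_pos: [0.5653, 0.275, 0.2369]
orientation: [-0.0, 0.735, 0.678, -0.002]
force: [-0.3, -0.5, 0.1]
gripper_width: 0.0604
t 43.4 tcp [565.3 275.  236.9] phi 85.4 q [ 0.35  0.5   0.28  1.36 -0.    0.43] F [-0.3 -0.5  0.1] Tz 0.02 w 60.4
turn [ 0.002 -0.003  0.081] shift [ 18.7 101.  -56.9]
```

```bash
python3 -m jog '[[0,0,0.03,6,34,0,1],[0,0,0.08,12,68,0,1],[0,0,0.08,18.7,101,-20,1],[0,0,0.08,18.7,101,-50,1],[0,0,0.08,18.7,101,-80,1],[0,0,0.08,18.7,101,-100,1],[0,0,0.08,18.7,101,-104,1],[0,0,0.08,18.7,101,-104,1],[0,0,0.08,18.7,101,-104,1]]';python3 - <<'E'
from h import *
st(584,376.5,114,90);P=cloud(shot('side'));print(cyl(P,.582,.375,.015,.07),lidtop(P,.584,.376,.15,.02))
E
```

```text
time: 44.12
tcp_pos: [0.5843, 0.376, 0.1339]
orientation: [-0.0, 0.707, 0.707, -0.002]
force: [-0.1, 0.5, -0.2]
gripper_width: 0.0603
t 44.1 tcp [584.3 376.  133.9] phi 89.9 q [ 0.48  0.67  0.31  1.21 -0.    0.48] F [-0.1  0.5 -0.2] Tz -0.02 w 60.3
turn [ 0.002 -0.002  0.001] shift [ -0.3   0.5 -19.9]
(array([581.5, 375.6]), 289, np.float64(2.02)) ('ctr', array([580.4, 374.9]), 'r', 35.3, 'z', np.float64(146.5), 'tilt deg', array([-1.5, 10.9]), 103)
```

```bash
python3 -m jog '[[0,0,0,0,0.5,-8,1],[0,0,0,0,0.5,-14,1],[0,0,0,0,0.5,-18,1],[0,0,0,0,0.5,-20,1],[0,0,0,0,0.5,-22,1],[0,0,0,0,0.5,-23,1],[0,0,0,0,0.5,-23,1]]';python3 -c "
from h import *
st()"; python3 -m jog '[[0,0,0,0,0,0,0.7],[0,0,0,0,0,0,0.4],[0,0,0,0,0,0,0.2],[0,0,0,0,0,0,0.2],[0,0,0,0,0,0,0.2]]';python3 -c "
from h import *
st();P=cloud(shot('side'));print(lidtop(P,.584,.376,.124,.012),lidtop(P,.653,.205,.134,.01)[5])"
```

```text
time: 44.75
tcp_pos: [0.5848, 0.3767, 0.1116]
orientation: [0.0, 0.707, 0.707, -0.001]
force: [0.3, -0.3, 0.9]
gripper_width: 0.0601
t 44.8 tcp [584.8 376.7 111.6] phi 89.9 q [ 0.48  0.68  0.27  1.16 -0.    0.48] F [ 0.3 -0.3  0.9] Tz 0.01 w 60.1
turn [ 0.001 -0.001  0.   ] shift [0 0 0]
time: 45.17
tcp_pos: [0.585, 0.3768, 0.1118]
orientation: [0.0, 0.708, 0.707, -0.001]
force: [-0.0, 0.0, -0.3]
gripper_width: 0.0682
t 45.2 tcp [585.  376.8 111.8] phi 89.9 q [ 0.48  0.68  0.27  1.16 -0.    0.48] F [-0.   0.  -0.3] Tz 0.02 w 68.2
turn [ 0.001 -0.001  0.   ] shift [0 0 0]
('ctr', array([578.1, 376.1]), 'r', 35.1, 'z', np.float64(122.6), 'tilt deg', array([1. , 1.2]), 91) 133.5
```

```bash
python3 -m jog '[[0,0,0,0,0,-2,0.2],[0,0,0,0,0,-4,0.2],[0,0,0,0,0,-5,0.2],[0,0,0,0,0,-5,0.5],[0,0,0,0,0,-5,1],[0,0,0,0,0,-5,1],[0,0,0,0,0,-5,1],[0,0,0,0,0,-5,1]]' 60;python3 -c "
from h import *
st()"; python3 -m jog '[[0,0,0.1,0,0,0.4,1],[0,0,0.2,0,0,0.8,1],[0,0,0.3,0,0,1.2,1],[0,0,0.4,0,0,1.5,1],[0,0,0.5,0,0,1.8,1],[0,0,0.6,0,0,2.1,1],[0,0,0.6,0,0,2.1,1]]';python3 -c "
from h import *
st()"
```

```text
time: 45.88
tcp_pos: [0.5852, 0.3768, 0.1071]
orientation: [0.0, 0.708, 0.707, -0.0]
force: [-1.1, -0.6, 2.5]
gripper_width: 0.0601
t 45.9 tcp [585.2 376.8 107.1] phi 89.9 q [ 0.48  0.68  0.26  1.15 -0.    0.48] F [-1.1 -0.6  2.5] Tz -0.06 w 60.1
turn [ 0.001 -0.     0.   ] shift [0 0 0]
time: 46.47
tcp_pos: [0.5852, 0.3769, 0.1092]
orientation: [0.0, 0.466, 0.885, -0.0]
force: [0.4, -0.0, 1.6]
gripper_width: 0.0602
t 46.5 tcp [585.2 376.9 109.2] phi 124.4 q [ 0.48  0.68  0.26  1.15 -0.   -0.12] F [ 0.4 -0.   1.6] Tz 0.03 w 60.2
turn [0.001 0.    0.   ] shift [0 0 0]
```

```bash
python3 -m jog '[[0,0,0.1,0,0,0.4,1],[0,0,0.2,0,0,0.8,1],[0,0,0.3,0,0,1.2,1],[0,0,0.4,0,0,1.4,1],[0,0,0.4,0,0,1.4,1]]';for i in 1 2; do python3 -m jog '[[0,0,0.1,0,0,0,1],[0,0,0.2,0,0,0.3,1],[0,0,0.2,0,0,-0.5,1],[0,0,0.2,0,0,-1,1]]'; done
```

```text
time: 46.88
tcp_pos: [0.5852, 0.377, 0.1107]
orientation: [0.0, 0.282, 0.96, -0.0]
force: [0.4, 0.6, 1.8]
gripper_width: 0.0602
time: 47.22
tcp_pos: [0.5848, 0.3768, 0.1092]
orientation: [-0.0, 0.187, 0.982, -0.0]
force: [0.1, -1.4, 0.1]
gripper_width: 0.0603
time: 47.55
tcp_pos: [0.5846, 0.3767, 0.1077]
orientation: [-0.0, 0.091, 0.996, -0.0]
force: [0.1, 0.1, 0.8]
gripper_width: 0.06
```

```bash
python3 -m jog '[[0,0,0,0,0,-1,1],[0,0,0,0,0,-2,1],[0,0,0,0,0,-3,1],[0,0,0,0,0,-3,1],[0,0,0,0,0,-3,1]]';python3 -m jog '[[0,0,0,0,0,-1,1],[0,0,0,0,0,-1.5,1],[0,0,0,0,0,-1.5,1]]'; python3 -c "
from h import *
st()"
```

```text
time: 47.97
tcp_pos: [0.5846, 0.3767, 0.1047]
orientation: [-0.0, 0.091, 0.996, -0.0]
force: [-0.4, -0.1, -0.4]
gripper_width: 0.0601
time: 48.22
tcp_pos: [0.5848, 0.3769, 0.1044]
orientation: [0.0, 0.091, 0.996, -0.0]
force: [-1.4, -0.4, 4.9]
gripper_width: 0.0602
t 48.2 tcp [584.8 376.9 104.4] phi 169.6 q [ 0.48  0.68  0.25  1.14 -0.   -0.91] F [-1.4 -0.4  4.9] Tz 0.03 w 60.2
turn [0. 0. 0.] shift [0 0 0]
```

```bash
python3 -m jog '[[0,0,-0.1,0,0,0,1],[0,0,-0.2,0,0,-0.4,1],[0,0,-0.3,0,0,-0.8,1],[0,0,-0.4,0,0,-1.2,1],[0,0,-0.5,0,0,-1.5,1],[0,0,-0.6,0,0,-1.8,1],[0,0,-0.7,0,0,-2.2,1],[0,0,-0.7,0,0,-2.2,1]]' 70; python3 -c "
from h import *
st()"; python3 -m jog '[[0,0,-0.1,0,0,-0.5,1],[0,0,-0.2,0,0,-0.8,1],[0,0,-0.3,0,0,-1.1,1],[0,0,-0.4,0,0,-1.4,1],[0,0,-0.5,0,0,-1.5,1],[0,0,-0.6,0,0,-1.5,1]]';python3 -c "
from h import *
st()"
```

```text
time: 48.88
tcp_pos: [0.5849, 0.3769, 0.1022]
orientation: [0.0, 0.428, 0.904, -0.0]
force: [0.0, -0.4, 0.6]
gripper_width: 0.0598
t 48.9 tcp [584.9 376.9 102.2] phi 129.3 q [ 0.48  0.68  0.25  1.14 -0.   -0.21] F [ 0.  -0.4  0.6] Tz -0.08 w 59.8
turn [ 0.  0. -0.] shift [0 0 0]
time: 49.38
tcp_pos: [0.5848, 0.3769, 0.1007]
orientation: [0.0, 0.677, 0.736, -0.0]
force: [-0.5, -0.2, 0.8]
gripper_width: 0.0601
t 49.4 tcp [584.8 376.9 100.7] phi 94.8 q [ 0.48  0.68  0.25  1.13 -0.    0.4 ] F [-0.5 -0.2  0.8] Tz 0.01 w 60.1
turn [ 0. -0.  0.] shift [0 0 0]
```

Turned 75° and sunk 3.7 mm. Continuing to tight.

```bash
python3 -m jog '[[0,0,-0.1,0,0,-1,1],[0,0,-0.2,0,0,-2,1],[0,0,-0.3,0,0,-2,1],[0,0,-0.4,0,0,-2,1],[0,0,-0.5,0,0,-2,1],[0,0,-0.5,0,0,-2,1]]';python3 -c "
from h import *
st()"; python3 -m jog '[[0,0,-0.1,0,0,-2,1],[0,0,-0.2,0,0,-4,1],[0,0,-0.3,0,0,-5,1],[0,0,-0.4,0,0,-5,1],[0,0,-0.5,0,0,-5,1],[0,0,-0.5,0,0,-5,1]]' 90;python3 - <<'E'
from h import *
st();T=cloud(shot('top'));P=cloud(shot('side'))
for Q in(P,T):print(lidtop(Q,.585,.376,.117,.01))
E
```

```text
time: 49.88
tcp_pos: [0.5862, 0.3775, 0.1007]
orientation: [0.0, 0.838, 0.546, 0.002]
force: [-0.4, 0.1, 5.4]
gripper_width: 0.0597
t 49.9 tcp [586.2 377.5 100.7] phi 66.1 q [ 0.48  0.68  0.25  1.13 -0.    0.9 ] F [-0.4  0.1  5.4] Tz -0.07 w 59.7
turn [-0.001  0.003  0.   ] shift [0 0 0]
time: 50.38
tcp_pos: [0.5892, 0.3786, 0.1008]
orientation: [0.001, 0.947, 0.321, 0.006]
force: [-1.2, -2.2, 16.0]
gripper_width: 0.0595
t 50.4 tcp [589.2 378.6 100.8] phi 37.4 q [ 0.48  0.68  0.25  1.12 -0.    1.4 ] F [-1.2 -2.2 16. ] Tz -0.17 w 59.5
turn [-0.003  0.012  0.   ] shift [0 0 0]
('ctr', array([585.9, 374.3]), 'r', 33.4, 'z', np.float64(115.2), 'tilt deg', array([1.4, 3.6]), 88)
('ctr', array([589.8, 370.7]), 'r', 34.1, 'z', np.float64(115.3), 'tilt deg', array([-0.4,  3.7]), 116)
```

```bash
python3 -m jog '[[0,0,0,0,0,-4,1],[0,0,-0.1,0,0,-6,1],[0,0,-0.2,0,0,-7,1],[0,0,-0.3,0,0,-7,1],[0,0,-0.4,0,0,-7,1]]';python3 -c "
from h import *
st()"; python3 -m jog '[[0,0,0,0,0,8,1],[0,0,0,0,0,20,1],[0,0,0,0,0,60,1],[0,0,0,0,0,100,1],[0,0,0,0,0,132,1],[0,0,0,0,0,132,1],[0,0,0,0,0,132,1]]';python3 - <<'E'
from h import *
st(661,125.7,232,5.8);P=cloud(shot('side'));x,y,z=state()['tcp_pos'];print(cyl(P,x,y,z-.085,z-.035))
E
```

```text
time: 50.9
tcp_pos: [0.5924, 0.3799, 0.1008]
orientation: [0.0, 0.992, 0.127, 0.011]
force: [-2.0, -3.3, 24.1]
gripper_width: 0.0592
t 50.9 tcp [592.4 379.9 100.8] phi 14.6 q [ 0.48  0.68  0.24  1.11 -0.01  1.8 ] F [-2.  -3.3 24.1] Tz 0.27 w 59.2
turn [-0.002  0.021  0.   ] shift [0 0 0]
time: 51.48
tcp_pos: [0.5936, 0.3806, 0.2344]
orientation: [-0.0, 0.992, 0.128, 0.013]
force: [0.9, -0.4, -5.4]
gripper_width: 0.059
t 51.5 tcp [593.6 380.6 234.4] phi 14.7 q [ 0.48  0.65  0.54  1.43 -0.01  1.8 ] F [ 0.9 -0.4 -5.4] Tz 0.01 w 59.0
turn [-0.002  0.025 -0.156] shift [  67.4 -254.9   -2.4]
(array([591.2, 381.2]), 287, np.float64(1.85))
```

```bash
python3 -m jog '[[0,0.025,-0.05,0,0,25,1],[0,0.025,-0.1,0,-20,40,1],[0,0.025,-0.16,-4,-56,40,1],[0,0.025,-0.16,-8,-92,40,1],[0,0.025,-0.16,-8,-128,40,1],[0,0.025,-0.16,-8,-164,40,1],[0,0.025,-0.16,-8,-200,40,1],[0,0.025,-0.16,0,-235,40,1],[0,0.025,-0.16,20,-255,40,1],[0,0.025,-0.16,40,-255,40,1],[0,0.025,-0.16,60,-255,40,1],[0,0.025,-0.16,68,-255,40,1],[0,0.025,-0.16,68,-255,40,1],[0,0.025,-0.16,68,-255,40,1],[0,0.025,-0.16,68,-255,40,1]]';python3 - <<'E'
from h import *
st(662,126,118.8,5.8);P=cloud(shot('side'));x,y,z=state()['tcp_pos'];print(cyl(P,x,y,z-.085,z-.035))
E
```

```text
time: 52.78
tcp_pos: [0.6587, 0.125, 0.2692]
orientation: [-0.0, 0.999, 0.049, -0.005]
force: [0.3, -0.2, -5.1]
gripper_width: 0.0588
t 52.8 tcp [658.7 125.  269.2] phi 5.6 q [0.09 0.61 0.55 1.52 0.   1.57] F [ 0.3 -0.2 -5.1] Tz -0.04 w 58.8
turn [ 0.    -0.009  0.004] shift [   3.3    1.  -150.4]
(array([655.1, 125. ]), 357, np.float64(1.62))
```

```bash
python3 -m jog '[[0,-0.009,0,3,1,-30,1],[0,-0.009,0,3,1,-60,1],[0,-0.009,0,3,1,-85,1],[0,-0.009,0,3,1,-100,1],[0,-0.009,0,3,1,-103,1],[0,-0.009,0,3,1,-103,1],[0,-0.009,0,3,1,-103,1]]';python3 -c "
from h import *
st(662,126,118.5,5.8)"
```

```text
time: 53.42
tcp_pos: [0.6619, 0.1263, 0.1683]
orientation: [0.0, 0.999, 0.049, 0.001]
force: [0.6, 0.5, -4.4]
gripper_width: 0.0589
t 53.4 tcp [661.9 126.3 168.3] phi 5.6 q [ 0.09  0.6   0.28  1.25 -0.    1.57] F [ 0.6  0.5 -4.4] Tz -0.01 w 58.9
turn [-0.     0.002  0.004] shift [  0.1  -0.3 -49.8]
```

```bash
python3 -m jog '[[0,0,0,0,0,-15,1],[0,0,0,0,0,-30,1],[0,0,0,0,0,-42,1],[0,0,0,0,0,-48,1],[0,0,0,0,0,-50,1],[0,0,0,0,0,-51,1],[0,0,0,0,0,-51,1]]';python3 -m jog '[[0,0,0,0,0,-1,0.7],[0,0,0,0,0,-1,0.4],[0,0,0,0,0,-1,0],[0,0,0,0,0,-1,0],[0,0,0,0,0,0,0],[0,0,0,0,0,30,0],[0,0,0,0,0,70,0],[0,0,0,0,0,110,0],[0,0,0,0,0,130,0],[0,0,0,0,0,130,0]]'
python3 - <<'E'
from h import *
st(512,-250,235,0)
s=shot('side','s2');t=shot('top','t2');P=cloud(s);T=cloud(t)
for Q in (P,T):
  for x,y in((.669,.047),(.662,.126),(.654,.206)): print(lidtop(Q,x,y,.134,.01))
  print('carton',box(Q,.503,-.11,.14,.16,.1))
for cam in('top','side'):
  for n in('edge','bay','board','carton'): print(cam,n,[(np.round(q['point'],3).tolist(),round(q['confidence'],2)) for q in pinpoint(cam,n)][:2])
E
```

```text
time: 54.0
tcp_pos: [0.6628, 0.1265, 0.1192]
orientation: [-0.0, 0.999, 0.049, 0.002]
force: [-1.6, 1.0, -0.8]
gripper_width: 0.0586
time: 54.83
tcp_pos: [0.666, 0.1268, 0.257]
orientation: [-0.0, 0.999, 0.049, 0.009]
force: [0.8, 0.4, 1.3]
gripper_width: 0.0854
t 54.8 tcp [666.  126.8 257. ] phi 5.6 q [ 0.09  0.59  0.49  1.45 -0.    1.57] F [0.8 0.4 1.3] Tz 0.0 w 85.4
turn [-0.001  0.017 -0.098] shift [-154.  -376.8  -22. ]
('ctr', array([666.3,  42.9]), 'r', 31.6, 'z', np.float64(135.2), 'tilt deg', array([0.3, 1.3]), 164)
('ctr', array([660. , 124.5]), 'r', 30.9, 'z', np.float64(133.5), 'tilt deg', array([0.9, 2.2]), 163)
('ctr', array([651.3, 204.3]), 'r', 32.4, 'z', np.float64(133.5), 'tilt deg', array([0.7, 0.2]), 144)
carton (((500.17926025390625, -108.31688690185547), (125.2164077758789, 94.74956512451172), 3.959451198577881), np.int64(1347))
('ctr', array([671.3,  44.8]), 'r', 31.4, 'z', np.float64(133.9), 'tilt deg', array([-0.4, -0.1]), 298)
('ctr', array([664.3, 126.9]), 'r', 31.0, 'z', np.float64(133.9), 'tilt deg', array([0.4, 0.1]), 279)
('ctr', array([654.2, 207.3]), 'r', 31.3, 'z', np.float64(133.8), 'tilt deg', array([ 1.2, -0.2]), 273)
carton (((502.4085693359375, -108.2789535522461), (121.88525390625, 90.1070556640625), 4.154342174530029), np.int64(1538))
top edge [([0.516, -0.012, 0.013], 0.85), ([0.67, 0.044, 0.016], 0.54)]
top bay [([0.507, 0.04, 0.015], 0.89)]
top board [([0.557, 0.115, -0.003], 0.66), ([0.65, 0.205, 0.135], 0.65)]
top carton [([0.504, -0.11, 0.001], 0.68), ([0.687, -0.155, -0.003], 0.6)]
side edge [([0.51, -0.019, 0.022], 0.77), ([0.501, -0.106, 0.076], 0.46)]
side bay [([0.505, 0.042, 0.018], 0.6)]
side board [([0.56, 0.119, -0.0], 0.91)]
side carton [([0.5, -0.11, -0.004], 0.7), ([0.67, 0.044, 0.112], 0.24)]
```

View pics/t2.png

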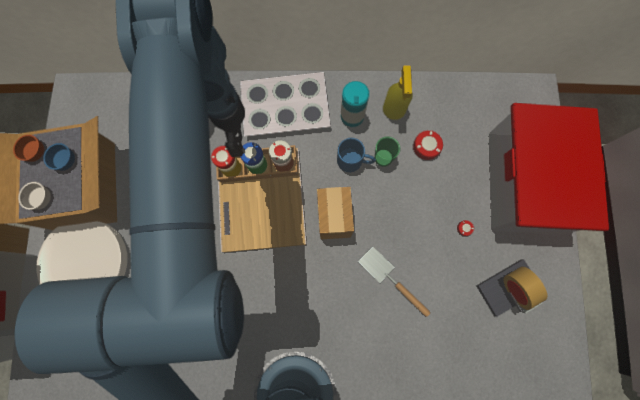

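All three jars are racked, with lid tops at about 133.9 mm (134 expected). The carton at (336,210) is unmoved: centre (502,-108), yaw 4°, about 46 mm from the edge. Next is the low push, with the tool tilted so the fingertips lead.

```bash
python3 -m jog '[[0,0.017,0,-14,-35,0,0.3],[0,0.017,0,-28,-70,0,0.3],[0,0.017,0,-42,-105,0,0.3],[0,0.017,0,-56,-140,0,0.3],[0,0.017,0,-70,-175,0,0.3],[0,0.017,0,-84,-210,0,0.3],[0,0.017,0,-98,-245,0,0.3],[0,0.017,0,-112,-280,0,0.3],[0.05,0.02,0,-126,-315,0,0.3],[0.15,0.03,0,-140,-350,0,0.3],[0.25,0.04,0,-152,-385,0,0.3],[0.35,0.05,0,-157,-390,0,0.3],[0.45,0.06,0,-157,-390,0,0.3],[0.55,0.07,0,-157,-390,0,0.3],[0.6,0.08,0,-157,-390,0,0.3],[0.6,0.08,0,-157,-390,0,0.3],[0.6,0.08,0,-157,-390,0,0.3]]';python3 - <<'E'
from h import *
st(505,-215,35)
s=state();w,a,b,c=s['orientation'];print(R.from_quat([a,b,c,w]).as_matrix().round(3).T.tolist())
E
```

```text
time: 56.75
tcp_pos: [0.5053, -0.2643, 0.2464]
orientation: [-0.297, 0.953, 0.046, -0.024]
force: [-0.1, -0.3, 0.7]
gripper_width: 0.0598
t 56.8 tcp [ 505.3 -264.3  246.4] phi 5.8 q [-0.79  0.81  0.68  1.94  0.35  0.6 ] F [-0.1 -0.3  0.7] Tz -0.03 w 59.8
turn [-0.6   -0.079  0.006] shift [  -0.3   49.3 -211.4]
[[0.995, 0.101, -0.019], [0.073, -0.819, -0.569], [-0.073, 0.565, -0.822]]
```

```bash
python3 -m jog '[[0,0,0,0,0,-40,0.3],[0,0,0,0,0,-80,0.3],[0,0,0,0,0,-120,0.3],[0,0,0,0,0,-160,0.3],[0,0,0,0,10,-195,0.3],[0,0,0,0,30,-209,0.3],[0,0,0,0,60,-209,0.3],[0,0,0,0,80,-209,0.3],[0,0,0,0,80,-209,0.3]]';python3 - <<'E'
from h import *
st(505,-154,38)
s=shot('side');P=cloud(s)
print('carton',box(P,.503,-.11,.14,.16,.1))
cv2.imwrite('pics/push0.png',cv2.resize(s['color'][150:350,230:480],None,fx=3,fy=3,interpolation=cv2.INTER_AREA))
E
```

```text
time: 57.5
tcp_pos: [0.505, -0.1792, 0.039]
orientation: [-0.297, 0.953, 0.048, -0.025]
force: [-0.1, 1.4, 0.9]
gripper_width: 0.0598
t 57.5 tcp [ 505.  -179.2   39. ] phi 6.1 q [-0.69  0.79  0.1   1.34  0.4   0.68] F [-0.1  1.4  0.9] Tz 0.06 w 59.8
turn [-0.6   -0.082  0.006] shift [ 0.  25.2 -1. ]
carton (((500.0982666015625, -108.28817749023438), (125.36726379394531, 93.8554916381836), 4.980876445770264), np.int64(1341))
```

View pics/push0.png

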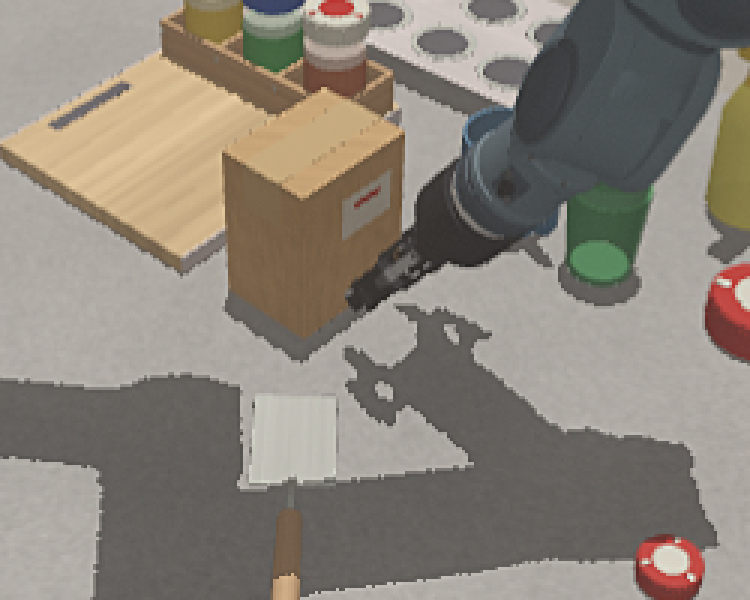

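```bash
python3 -m jog '[[0,0,0,0,10,-2,0.3],[0,0,0,0,18,-4,0.3],[0,0,0,0,24,-4,0.3],[0,0,0,2,30,-4,0.3],[0,0,0,4,36,-4,0.3],[0,0,0,6,42,-4,0.3],[0,0,0,8,48,-4,0.3],[0,0,0,10,54,-4,0.3],[0,0,0,12,60,-4,0.3],[0,0,0,12,60,-4,0.3]]';python3 - <<'E'
from h import *
st()
for c in('side','top'): print('carton',box(cloud(shot(c)),.503,-.08,.14,.16,.1))
E
```

```text
time: 58.38
tcp_pos: [0.5182, -0.1216, 0.0355]
orientation: [-0.295, 0.954, 0.048, -0.023]
force: [-0.4, -1.7, 0.3]
gripper_width: 0.0599
t 58.4 tcp [ 518.2 -121.6   35.5] phi 6.1 q [-0.6   0.75  0.01  1.26  0.43  0.77] F [-0.4 -1.7  0.3] Tz 0.01 w 59.9
turn [-0.597 -0.079  0.005] shift [0 0 0]
carton (((509.3462219238281, -72.53528594970703), (126.3282241821289, 95.44612884521484), 7.044506072998047), np.int64(1268))
carton (((540.9141845703125, -104.02725219726562), (168.41542053222656, 71.83238220214844), 71.44194030761719), np.int64(550))
```

```bash
python3 -m jog '[[0,0,0,1,4,0,0.3],[0,0,0,2,8,0,0.3],[0,0,0,3,12,0,0.3],[0,0,0,3,15,0,0.3],[0,0,0,3,18,0,0.3],[0,0,0,3,18,0,0.3]]';python3 - <<'E'
from h import *
st()
s=shot('side','push1');print('carton',box(cloud(s),.503,-.07,.14,.165,.1))
E
```

```text
time: 58.98
tcp_pos: [0.5212, -0.1089, 0.0352]
orientation: [-0.291, 0.955, 0.048, -0.024]
force: [-6.1, -19.4, 5.5]
gripper_width: 0.06
t 59.0 tcp [ 521.2 -108.9   35.2] phi 6.1 q [-0.58  0.74 -0.02  1.23  0.44  0.8 ] F [ -6.1 -19.4   5.5] Tz 0.81 w 60.0
turn [-0.586 -0.079  0.005] shift [0 0 0]
carton (((516.4866943359375, -90.31016540527344), (127.2210922241211, 153.07327270507812), 5.8015217781066895), np.int64(1248))
```

```bash
python3 -m jog '[[0,0,0,0,-15,0,0.3],[0,0,0,0,-30,0,0.3],[0,0,0,-1,-35,20,0.3],[0,0,0,-2,-35,50,0.3],[0,0,0,-2,-35,80,0.3],[0,0,0,-2,-35,80,0.3],[0,0,0,-2,-30,80,0.3],[0,0,0,-2,-30,80,0.3]]';python3 - <<'E'
from h import *
st()
P=cloud(shot('side'));print('carton',box(P,.503,-.06,.142,.165,.08))
P=cloud(shot('top'));print('carton',box(P,.503,-.06,.142,.165,.08))
E
```

```text
time: 59.7
tcp_pos: [0.519, -0.1375, 0.1147]
orientation: [-0.291, 0.955, 0.048, -0.024]
force: [0.4, 0.2, -0.6]
gripper_width: 0.0598
t 59.7 tcp [ 519.  -137.5  114.7] phi 6.1 q [-0.62  0.69  0.12  1.43  0.42  0.76] F [ 0.4  0.2 -0.6] Tz 0.01 w 59.8
turn [-0.588 -0.08   0.005] shift [0 0 0]
carton (((511.9218444824219, -61.53580856323242), (125.94157409667969, 93.31791687011719), 5.256820201873779), np.int64(1200))
carton (((516.1571655273438, -60.63959503173828), (120.1584243774414, 89.9776611328125), 5.795424461364746), np.int64(1029))
```

```bash
python3 -m jog '[[0,0,0,0,10,0,0.3],[0,0,0,0,20,0,0.3],[0,0,0,0,28,0,0.3],[0,0,0,-1,34,0,0.3],[0,0,0,-1,40,0,0.3],[0,0,0,-2,46,0,0.3],[0,0,0,-2,52,0,0.3],[0,0,0,-3,58,0,0.3],[0,0,0,-3,64,0,0.3],[0,0,0,-4,68,0,0.3]]';python3 - <<'E'
from h import *
st()
s=shot('side')
cv2.imwrite('pics/tip1.png',cv2.resize(s['color'][130:330,230:480],None,fx=2.4,fy=2.4))
E
```

```text
time: 60.63
tcp_pos: [0.5168, -0.0699, 0.116]
orientation: [-0.291, 0.955, 0.049, -0.021]
force: [0.5, -9.5, 17.0]
gripper_width: 0.06
t 60.6 tcp [516.8 -69.9 116. ] phi 6.1 q [-0.53  0.61 -0.02  1.33  0.46  0.85] F [ 0.5 -9.5 17. ] Tz -0.25 w 60.0
turn [-0.587 -0.075  0.004] shift [0 0 0]
```

View pics/tip1.png

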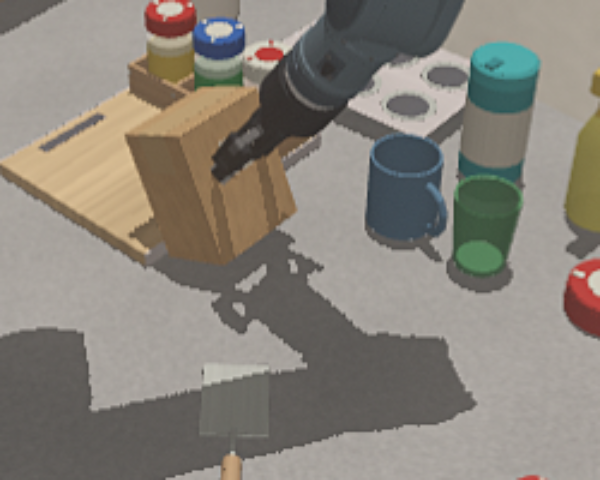

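```bash
python3 -m jog '[[0,0,0,0,6,3,0.3],[0,0,0,-1,12,6,0.3],[0,0,0,-1,18,9,0.3],[0,0,0,-2,24,11,0.3],[0,0,0,-2,30,13,0.3],[0,0,0,-2,34,14,0.3],[0,0,0,-2,34,14,0.3]]';python3 - <<'E'
from h import *
st()
s=shot('side')
cv2.imwrite('pics/tip2.png',cv2.resize(s['color'][130:330,230:480],None,fx=2.4,fy=2.4))
E
```

```text
time: 61.27
tcp_pos: [0.5141, -0.034, 0.1303]
orientation: [-0.291, 0.955, 0.049, -0.022]
force: [0.3, 0.1, -0.9]
gripper_width: 0.0599
t 61.3 tcp [514.1 -34.  130.3] phi 6.2 q [-0.48  0.56 -0.06  1.32  0.48  0.9 ] F [ 0.3  0.1 -0.9] Tz 0.03 w 59.9
turn [-0.588 -0.077  0.004] shift [0 0 0]
```

View pics/tip2.png

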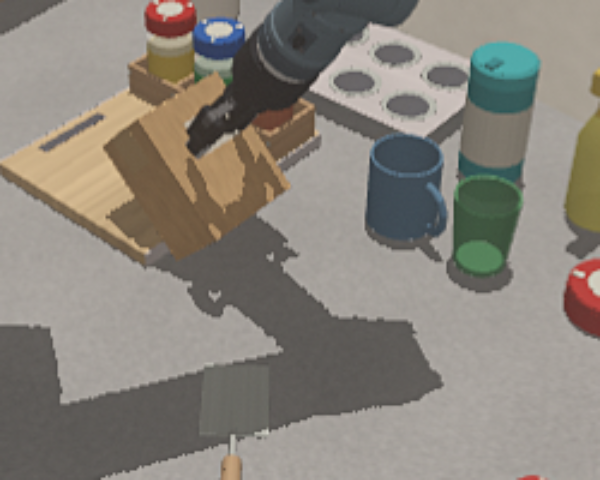

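```bash
python3 -m jog '[[0,0,0,0,-5,10,0.3],[0,0,0,0,-20,40,0.3],[0,0,0,0,-50,75,0.3],[-0.05,0,0,0,-90,100,0.3],[-0.15,-0.02,0,0,-130,100,0.3],[-0.25,-0.03,0,0,-170,100,0.3],[-0.35,-0.04,0,0,-200,100,0.3],[-0.45,-0.06,0,0,-230,100,0.3],[-0.55,-0.07,0,0,-240,100,0.3],[-0.59,-0.077,0,0,-240,100,0.3],[-0.59,-0.077,0,0,-240,100,0.3]]';python3 - <<'E'
from h import *
st()
s=shot('side');t=shot('top')
for c in(s,t):
  P=cloud(c);print('carton top',box(P,.505,.06,.095,.118,.14),np.nanmedian(P[...,2][(abs(P[...,0]-.505)<.04)&(abs(P[...,1]-.06)<.04)]))
for cam in('top','side'):
  for n in('bay','carton_mid'): print(cam,n,[(np.round(q['point'],3).tolist(),round(q['confidence'],2)) for q in pinpoint(cam,n)][:2])
cv2.imwrite('pics/fin.png',np.hstack([cv2.resize(s['color'][100:320,180:480],None,fx=1.33,fy=1.33),cv2.resize(t['color'][100:320,140:440],None,fx=1.33,fy=1.33)]))
E
```

```text
time: 62.23
tcp_pos: [0.514, -0.2737, 0.2308]
orientation: [0.002, 0.999, 0.052, 0.002]
force: [-0.4, 1.2, -0.4]
gripper_width: 0.06
t 62.2 tcp [ 514.  -273.7  230.8] phi 6.0 q [-0.6   0.39  0.1   1.27 -0.    0.87] F [-0.4  1.2 -0.4] Tz 0.02 w 60.0
turn [0.003 0.003 0.   ] shift [0 0 0]
carton top (((547.0146484375, 65.11643981933594), (218.5813751220703, 248.80938720703125), 6.082421779632568), np.int64(2041)) 0.10985569942723444
carton top (((548.9668579101562, 67.53157806396484), (213.40682983398438, 246.64434814453125), 5.795557498931885), np.int64(2429)) 0.1079354062639829
top bay []
top carton_mid [([0.657, 0.206, 0.109], 0.29)]
side bay []
side carton_mid [([0.505, 0.016, 0.065], 0.76), ([0.653, 0.203, 0.112], 0.32)]
```

View pics/fin.png

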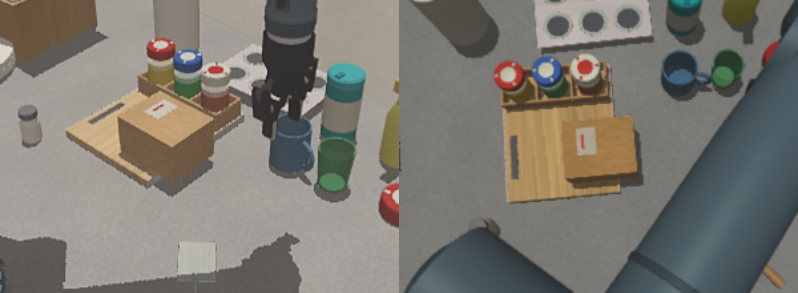

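The carton lies flat (top 108 mm) but slid back a little, so it overhangs the edge by more than it should. I'll measure it and push it in.

```bash
python3 - <<'E'
from h import *
n=np.array([-.105,.9945]);u=np.array([.9945,.105])
for c in('side','top'):
  P=cloud(shot(c));m=(P[...,0]>.4)&(P[...,0]<.6)&(P[...,1]>-.09)&(P[...,1]<.13)&(P[...,2]>.1)&(P[...,2]<.116)
  q=P[m];r=cv2.minAreaRect(q[:,:2].astype(np.float32)*1000);print(r,np.percentile(q[:,2],[5,50,95]).round(3),'n',n@r[0],'u',u@r[0])
print('bay n',n@[506,42],'u',u@[506,42],'edge n -68.6')
st()
E
```

```text
((504.4295349121094, 14.239814758300781), (124.83233642578125, 154.42227172851562), 5.344166278839111) [0.104 0.11  0.112] n -38.80360538864135 u 503.1503530197144
((507.663330078125, 15.10552978515625), (120.85970306396484, 150.38548278808594), 5.768975734710693) [0.105 0.108 0.111] n -38.28220028686523 u 506.45726239013675
bay n -11.360999999999994 u 507.62700000000007 edge n -68.6
t 62.6 tcp [ 514.2 -274.9  229.6] phi 5.9 q [-0.6   0.39  0.1   1.28 -0.    0.87] F [ 0.7 -0.  -0.5] Tz 0.03 w 60.0
turn [0.002 0.001 0.   ] shift [0 0 0]
```

```bash
python3 -m jog '[[0,0,0,4,40,0,0.3],[0,0,0,4,80,0,0.3],[0,0,0,4,120,-20,0.3],[0,0,0,4,140,-60,0.3],[0,0,0,4,150,-100,0.3],[0,0,0,4,155,-140,0.3],[0,0,0,4,160,-167,0.3],[0,0,0,4,175,-167,0.3],[0,0,0,4,180,-167,0.3],[0,0,0,4,180,-167,0.3]]'; python3 -m jog '[[0,0,0,-1,7,0,0.3],[0,0,0,-1,14,0,0.3],[0,0,0,-2,20,0,0.3],[0,0,0,-2,26,0,0.3],[0,0,0,-3,32,0,0.3],[0,0,0,-4,38,0,0.3],[0,0,0,-4,44,0,0.3],[0,0,0,-4,44,0,0.3]]'
python3 - <<'E'
from h import *
n=np.array([-.105,.9945]);u=np.array([.9945,.105]);st()
for c in('side',):
  P=cloud(shot(c));m=(P[...,0]>.4)&(P[...,0]<.6)&(P[...,1]>-.09)&(P[...,1]<.16)&(P[...,2]>.1)&(P[...,2]<.116)
  q=P[m];r=cv2.minAreaRect(q[:,:2].astype(np.float32)*1000);print(r,'n',n@r[0],'u',u@r[0])
E
```

```text
time: 63.47
tcp_pos: [0.5182, -0.0942, 0.0625]
orientation: [0.001, 0.999, 0.052, 0.0]
force: [0.4, 0.4, 0.4]
gripper_width: 0.0595
time: 64.13
tcp_pos: [0.5145, -0.0494, 0.0629]
orientation: [0.001, 0.999, 0.053, 0.001]
force: [0.1, -0.7, 1.3]
gripper_width: 0.0596
t 64.1 tcp [514.5 -49.4  62.9] phi 6.0 q [-0.22  0.38 -0.38  0.81 -0.    1.25] F [ 0.1 -0.7  1.3] Tz -0.06 w 59.6
turn [0.001 0.001 0.   ] shift [0 0 0]
((500.7505798339844, 24.938507080078125), (122.4805908203125, 179.5718994140625), 3.807443380355835) n -27.77746559143066 u 500.6149948883057
```

```bash
python3 -m jog '[[0,0,0,0,3,0,0.3],[0,0,0,-1,6,0,0.3],[0,0,0,-1,8,0,0.3],[0,0,0,-1,8,0,0.3],[0,0,0,-1,-10,0,0.3],[0,0,0,-1,-40,10,0.3],[0,0,0,-1,-70,40,0.3],[0,0,0,-1,-100,80,0.3],[0,0,0,-1,-140,110,0.3],[0,0,0,-1,-180,140,0.3],[0,0,0,-1,-215,160,0.3],[0,0,0,-1,-215,160,0.3]]'
python3 - <<'E'
from h import *
n=np.array([-.105,.9945]);u=np.array([.9945,.105]);st()
s=shot('side');t=shot('top')
for c in(s,t):
  P=cloud(c);m=(P[...,0]>.4)&(P[...,0]<.6)&(P[...,1]>-.09)&(P[...,1]<.16)&(P[...,2]>.1)&(P[...,2]<.116)
  q=P[m];r=cv2.minAreaRect(q[:,:2].astype(np.float32)*1000);print(r,np.percentile(q[:,2],[5,50,95]).round(3),'n',n@r[0],'u',u@r[0])
  for x,y in((.669,.047),(.662,.126),(.654,.206)): print(lidtop(P,x,y,.134,.01))
cv2.imwrite('pics/fin2.png',np.hstack([cv2.resize(s['color'][80:330,170:500],None,fx=1.2,fy=1.2),cv2.resize(t['color'][80:330,140:470],None,fx=1.2,fy=1.2)]))
E
```

```text
time: 65.18
tcp_pos: [0.514, -0.2673, 0.2255]
orientation: [0.001, 0.999, 0.052, 0.002]
force: [0.9, -0.7, 0.1]
gripper_width: 0.0598
t 65.2 tcp [ 514.  -267.3  225.5] phi 5.9 q [-0.59  0.38  0.07  1.26  0.    0.88] F [ 0.9 -0.7  0.1] Tz -0.0 w 59.8
turn [0.002 0.004 0.   ] shift [0 0 0]
((501.7367248535156, 44.35053634643555), (126.27169036865234, 156.0264892578125), 6.088184833526611) [0.104 0.11  0.112] n -8.575747713088981 u 503.633979183197
('ctr', array([666.3,  42.8]), 'r', 30.1, 'z', np.float64(135.5), 'tilt deg', array([0.8, 1.7]), 162)
('ctr', array([661.1, 123. ]), 'r', 32.3, 'z', np.float64(134.0), 'tilt deg', array([-0.2,  0.8]), 160)
('ctr', array([651.7, 204. ]), 'r', 32.5, 'z', np.float64(133.8), 'tilt deg', array([0. , 0.5]), 155)
((504.2103271484375, 45.03820037841797), (120.94388580322266, 150.43357849121094), 6.139387607574463) [0.105 0.108 0.111] n -8.151594074249264 u 506.166181388855
('ctr', array([671. ,  46.2]), 'r', 31.3, 'z', np.float64(134.0), 'tilt deg', array([ 0.5, -0. ]), 296)
('ctr', array([664.7, 126.3]), 'r', 31.2, 'z', np.float64(133.9), 'tilt deg', array([0.9, 0.4]), 298)
('ctr', array([654.9, 205.8]), 'r', 31.8, 'z', np.float64(134.1), 'tilt deg', array([-0.5,  0.5]), 307)
```

View pics/fin2.png

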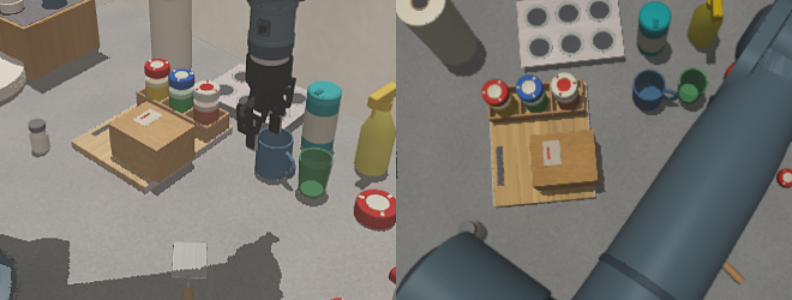

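```bash
python3 -c "
from cell import *
print(job_done())"
```

```text
the job is handed in; nothing more can be done
None
```

The job is done and handed in at about 65 s; no verdict was reported. All three filled jars are lidded and stand in the rack, and the carton lies flat in the bay.

- **Jars:** Each jar was turned back until the lid dropped, then screwed home. White went on the brick-red jar, red on the yellow jar and blue on the green jar, and each jar has its own rack cell. All three lids were needed, so there is no spare, and the wrong-sized red lids were left alone. In the last top view the lid tops are at 133.9 to 134.1 mm (134 expected) and level. The side camera read the brick-red jar's lid 1.5 mm higher, close to its usual bias.
- **Retries:**
  - The brick-red jar's first turn back did not drop the lid, because the jar turned along.
  - The yellow jar's lid was about 1.4 mm high after the first screwing. I regripped and turned it further until it was home.
- **Carton:** It was pushed against the edge and tipped, but slid back about 27 mm as it fell. I pushed it in again. Its top is at 108 mm, its centre is within about 4 mm of the bay point, and it is square with the board. It overhangs the board's edge by about 15 mm, roughly the overhang the given bay point implies.
- **Bystanders:** I never touched the mug, tumbler, white pot or spatula, and they look unmoved in the final views, judged by eye only. The spatula is partly hidden there.
- **Not directly checked:** How tight the lids are. I inferred it from lid height, and from the jars turning along with the lids at the end.

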